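# Stand a hand-held device upright in its test stand and clamp it

### The job

Stand the hand-held device that lies by itself face up on the bench upright in the test stand: on its grey end, down in the foot shoe, screen side facing out, its back leaning flat against the backrest. Once it stands there on its own, swing the clamp arm shut by its red knob, right up to its stop, so that the rubber pad presses the device onto the test pins, and let go. Leave the bottle, the roll of black tape and the brush where they are.

Things in the scene. Friction and masses are not known exactly. Their poses are not given: they have to be found in the camera images.
- device: The loose hand-held device to be stood up: a flat dark pill-shaped slab, 56 wide (x), 140 long (y), 12 mm thick (z), about 0.12 kg. Origin: centre of its underside (the back). z comes out of the face (screen side; up at the start), +y points to its top end (black screen half), -y to its foot (grey half with the oval button). The long sides are the ones to grip.
- device_center (a point): Centre of the device, half-way through its 12 mm thickness; axes as device.
- device_foot (a point): Middle of the device's lower (grey) short edge, 70 mm from its centre towards -y, half-way through the thickness.
- stand: Test stand, fixed to the bench. Brown base plate 140 x 168 mm, top at 16 mm. Origin on the bench below the shoe; the stand's front is its -x side, +z up. Black foot shoe; aluminium backrest 40 wide, 10 thick, reaching 105 mm up from the seat, leaning back (towards +x) 12 degrees from vertical. Behind it a grey box 60 mm high. The clamp post (r 16) stands at x -20, y +84 mm.
- seat (a point): Where the middle of the device's foot edge belongs (its point device_foot): on the shoe's floor, 29 mm above the bench, axes as stand. The floor is square to the backrest. Shoe: cheeks 64 mm apart and 16 mm high, flared above to 25 mm; front lip 12 mm high; 18 mm from lip to backrest. A device seated there has its centre 15 mm farther +x and 68 mm higher than this point.
- clamp (a joint): Angle of the clamp arm about its upright pivot (stand frame x -20, y +84 mm). 0 = shut against its stop: arm across the front at 78 mm height, along the stand's -y. It grows clockwise seen from above, to 2.5, as the arm swings out to the front; starts at 1.75 to 2.3. Stiff pivot: stays where left, needs some 6 N at the knob, 9 N at the end as the pad is pressed in.
- knob (a point): Centre of the red upright knob of the clamp (it spins freely on its pin), 24 mm diameter, 34 mm tall, from 91 to 125 mm above the bench; it stands on a lever (83 mm high) 70 mm from the pivot. At joint 0 the lever points to the stand's -x; at angle q the knob is at pivot + 70 mm x (-cos q, +sin q) in the stand's axes.
- pad: Rubber pad (18 mm diameter) on a sprung plunger at the end of the clamp arm; origin on the arm's centre line, 84 mm from the pivot. Shut, it presses the seated device's grey half with about 3 N and gives way some 9 mm; it can give 14 mm.
- bottle: Bystander: white bottle with a red cap, 66 mm diameter, 130 mm tall; origin at the centre of its underside. Leave it alone.
- black_tape: Bystander: roll of black tape lying flat, 57 mm diameter, 19 mm high; origin at the centre of its underside. Leave it alone.
- brush: Bystander: dust brush with a wooden handle, 24 x 156 x 8 mm, lying flat; origin at the centre of its underside. Leave it alone.
Mind the look-alikes: they are no part of the job. Leave any orange look-alike of the device alone.

How it is judged:
On the way, in this order (a step that is already met when the one before it is completed fails the run):
1. the device stands by itself on its grey end in the shoe, leaning back against the backrest, face out, no longer held (distance between device_foot and seat below 0.01 m and angle between device_center's own y axis and vertical between 0.1 and 0.32 rad and angle between device_center's own z axis and vertical between 1.24 and 1.48 rad and contact force between the fingers and device below 0.1 N), for 0.3 s.
2. the clamp arm is shut and its pad presses the standing device (distance between device_foot and seat below 0.01 m and angle between device_center's own y axis and vertical between 0.1 and 0.32 rad and angle between device_center's own z axis and vertical between 1.24 and 1.48 rad and value of joint clamp below 0.08 rad and contact force between pad and device above 0.6 N), for 0.2 s.
At the end, for the whole second after the job is handed in: The device stands at rest on its grey end in the shoe (foot edge within 10 mm of the seat point), face out, leaning back 6 to 18 degrees from vertical; the clamp arm is shut (within 0.08 rad of its stop) with its pad pressing on the device (more than 0.6 N) (all of step 2 and linear speed of device below 0.02 m/s); the robot touches nothing.
It fails at once if the bottle is moved more than 30 mm (distance of bottle from where it was at the start of the episode above 0.03 m).
It fails at once if the roll of black tape is moved more than 30 mm (distance of black_tape from where it was at the start of the episode above 0.03 m).
It fails at once if the brush is moved more than 30 mm (distance of brush from where it was at the start of the episode above 0.03 m).
It also fails if it takes over 61 s, if anything falls off the work surface, if the arm or the gripper's body presses on something with over 40 N, if the wrist force passes 120 N, or if a joint passes its speed limit or range.

### The arm

A 6-joint arm with a two-finger parallel gripper is mounted at the origin on the work surface; the furniture and walls round the work are solid. World frame = base frame: x ahead of the robot, y to its left, z up, the work surface at z = 0. Lengths are in m, angles in rad, forces in N, time in s.
With the tool pointing down it reaches from about 0.25 to 0.775 m from the base axis. Payload 4 kg.
Tool frame: the origin (TCP) lies midway between the tips of the shut fingers; the grasp point (between the pads) lies 19 mm behind it; z points along the fingers, y is the direction in which the jaws open and shut (so a half turn about z gives the same grasp; the last joint's range is limited). The gripper opens to 94 mm and grips with 3 to 60 N. Pads are 16 mm wide; open, the fingers measure 119 mm over their backs; the gripper's body (75 mm by 177 mm) begins 78 mm behind the grasp point.
Start: joints at [-1.394, 0.087, 1.371, -0, 1.684, -0.103], TCP at [0.152, -0.529, 0.206] pointing down, gripper open.
Joint ranges: [-3.1, 3.1], [-0.76, 2.03], [0.27, 2.55], [-1.08, 4.22], [0.17, 2.65], [-2.57, 2.57]. Speed limits (rad/s): [2.79, 2.79, 3.14, 3.14, 3.14, 3.14].

### API

Orientations are given as [roll, pitch, yaw] about the fixed x, y, z axes, in that order (R = Rz(yaw) Ry(pitch) Rx(roll)).
In Python, from bench import robot, cams gives the robot as it stands.
- The arm moves only by the tool step_arm, never from a script. Its argument "plan" is a list that holds one entry, the list of rows, each a list of 5 numbers: the shift along the world's x, y, z in mm, then the turn about the world's z in rad, then the opening in per cent of the stroke, from 0 (shut) to 100 (fully open). In form: [[[tx, ty, tz, turn, fingers], ...]]. A call has 1 to 8 rows; each row is the pose to reach, as a shift and turn from the pose commanded when the call began; what a row does not reach only later rows make up. A row lasts 1/12 s, in which the tool goes at most 41.7 mm and 7.16 degrees, less where a joint would pass 70% of its speed; a pose out of reach is approached as far as the arm can. A call with a gripper value outside its range is refused whole. The fingers move at their own pace and stop on an object; the grip force is fixed at half the most. Time passes only in rows, so rows that repeat a pose let the fingers close. It gives the time, the measured TCP pose, the force and the opening at its end, in the units of the state.
- robot.get_obs(): the state, without advancing time (a new reading comes with each control period).
- cams.snapshot(name): name is "scene" or "side" or "wrist"; returns a dict with "frame" (400x640x3 uint8, red, green, blue), "camera_matrix" (3x3 intrinsics, pixels), "origin" and "attitude" of the camera in the world; the wrist camera has in their place "T_tool_cam" (4x4, takes a point from camera to tool coordinates, whose origin is the TCP and whose axes are the flange's). Camera axes: x right, y down, z forward; pixel columns grow to the right and rows downward; lengths in m; the calibration is good to about 2 mm. A picture is of the moment at which its call begins: read the wrist's pose just before it. There is no depth.
- robot.close_job(): hands the job in, once; it reports no verdict.
The state is a dict: "time": time; "joint_positions": joint angles; "qvel": joint speeds; "joint_torque": joint torques, N m; "tool_pos": TCP position; "ee_rot": TCP orientation; "wrist_force": force on the tool from outside, world axes, zero at the start; "wrist_torque": the same for the moment, N m; "width": finger opening in m.
Only numpy, scipy, OpenCV 4.12 (cv2) and the standard library are available. Lean on these libraries where they do the work, as an engineer would, in place of code of your own. Each camera call takes 0.05 s, during which the arm holds its last target. There are 200 camera calls.

## Working session

There is one attempt and no reset: what is moved stays moved. The work goes in short steps, Python scripts to look and compute and a tool call to move; the robot and the scene stay as the last step left them, time stands still between calls to the robot, and variables do not carry over. Pictures are saved under pics/ and viewed, about 8 in all and at most 12, crops included, and the job is handed in when it is done.

Besides the shell and the picture viewer there is one more tool, called after ">>>" as a command line: name --argument value ..., lists and objects as JSON in quotes. step_arm: Moves the arm, as the interface text tells. Its arguments: {"type":"object","properties":{"plan":{"type":"array"}},"required":["plan"]}

```bash
mkdir -p pics; ls; cat > h.py <<'E'
import numpy as np, cv2
from scipy.spatial.transform import Rotation as R
from bench import robot, cams
def snap(n):
    o=robot.get_obs(); s=cams.snapshot(n)
    if n=='wrist':
        T=np.eye(4); rot=np.array(o['ee_rot'])
        T[:3,:3]=R.from_euler('xyz',rot).as_matrix(); T[:3,3]=o['tool_pos']
        s['T']=T@np.array(s['T_tool_cam'])
    else:
        T=np.eye(4); a=np.array(s['attitude']); T[:3,:3]=a if a.shape==(3,3) else R.from_euler('xyz',a).as_matrix(); T[:3,3]=s['origin']; s['T']=T
    return s
def ray(s,u,v):
    d=s['T'][:3,:3]@np.linalg.inv(s['camera_matrix'])@np.array([u,v,1.]); return s['T'][:3,3],d
def onz(s,u,v,z):
    o,d=ray(s,u,v); return o+d*(z-o[2])/d[2]
def proj(s,p):
    q=s['T'][:3,:3].T@(np.array(p)-s['T'][:3,3]); k=np.array(s['camera_matrix'])@q; return k[:2]/k[2]
def save(s,n): cv2.imwrite('pics/'+n+'.png',cv2.cvtColor(s['frame'],cv2.COLOR_RGB2BGR))
E
python3 - <<'E'
from h import *
print(robot.get_obs())
for n in('scene','side','wrist'):
    s=snap(n); save(s,n+'0'); print(n,{k:s[k] for k in s if k!='frame'})
a=cv2.imread('pics/scene0.png');b=cv2.imread('pics/side0.png')
E
```

```text
pics
{'time': 0.0, 'joint_positions': array([-1.39410714e+00,  8.79332565e-02,  1.37225755e+00,  1.75472532e-06,
        1.68360935e+00, -1.03113281e-01]), 'qvel': array([-0.00072881, -0.00110323,  0.00182304, -0.00123793,  0.0018142 ,
        0.00074023]), 'joint_torque': array([-1.41144570e-03, -3.40181816e+01, -3.02431118e+01,  7.15924194e-02,
        3.28451407e-02, -1.74103711e-04]), 'tool_pos': array([ 0.15178163, -0.52806088,  0.20431441]), 'ee_rot': array([-3.13939706e+00, -2.28954004e-04,  2.79802417e-01]), 'wrist_force': array([-0.5865347 , -0.31574145,  0.37296154]), 'wrist_torque': array([ 0.06885122, -0.03719361, -0.01669836]), 'width': 0.09426092978543849}
scene {'camera_matrix': array([[418.6009931 ,   0.        , 319.20825119],
       [  0.        , 418.6009931 , 197.97541747],
       [  0.        ,   0.        ,   1.        ]]), 'origin': array([-0.25663578,  0.76173351,  0.86991885]), 'attitude': array([-2.22194867,  0.01397269, -2.3561125 ]), 'T': array([[-0.70697978, -0.42075728,  0.56845659, -0.25663578],
       [-0.70709572,  0.4364036 , -0.55638793,  0.76173351
[... 759 characters left out ...]
0.        , 331.83286709, 205.87501582],
       [  0.        ,   0.        ,   1.        ]]), 'T_tool_cam': array([[-7.41245473e-04, -9.66409791e-01, -2.57004992e-01,
         7.39409731e-02],
       [ 9.99999543e-01, -8.71714722e-04,  3.93721960e-04,
         3.38037615e-04],
       [-6.04531792e-04, -2.57004582e-01,  9.66409995e-01,
        -1.77828872e-01],
       [ 0.00000000e+00,  0.00000000e+00,  0.00000000e+00,
         1.00000000e+00]]), 'T': array([[ 0.2755053 , -0.92897103, -0.24720366,  0.22303677],
       [-0.96129861, -0.2665993 , -0.06949666, -0.50836684],
       [-0.00134394,  0.25678323, -0.96646809,  0.38228226],
       [ 0.        ,  0.        ,  0.        ,  1.        ]])}
```

View pics/scene0.png

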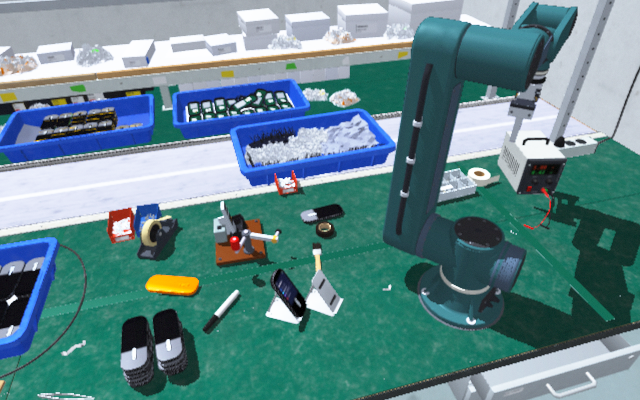

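View pics/side0.png

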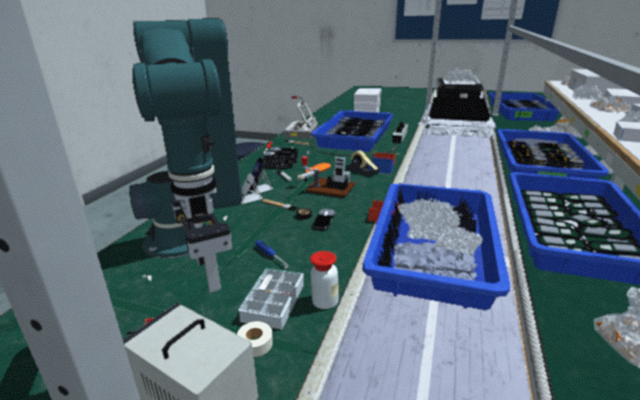

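Scene view: the stand is near (240,240) with the red knob at (235,243). The loose device is at (322,213), the tape at (325,229), the brush near (318,258), and the bottle shows in the side view at (323,280). I'll get rough positions from this and then use the wrist camera.

```bash
python3 - <<'E'
from h import *
s=snap('scene')
for n,u,v,z in(('dev',322,213,.01),('knob',235,243,.108),('base',240,255,.016),('tape',325,229,.02),('brush',317,258,.01),('orange',172,286,.01)): print(n,onz(s,u,v,z).round(3))
s2=snap('side'); print(onz(s2,323,220,.01),onz(s2,323,300,0), onz(s2,335,187,.016))
i=cv2.imread('pics/scene0.png')[170:310,180:370]; j=cv2.imread('pics/side0.png')[140:240,240:400]
cv2.imwrite('pics/c0.png',np.vstack([cv2.resize(i,(540,398),interpolation=3)])); 
E
```

```text
dev [0.487 0.023 0.01 ]
knob [0.479 0.356 0.108]
base [0.517 0.326 0.016]
tape [0.417 0.08  0.02 ]
brush [0.355 0.176 0.01 ]
orange [0.559 0.52  0.01 ]
[0.48702811 0.00059897 0.01      ] [ 0.40325931 -0.40060883  0.        ] [0.59051964 0.2570334  0.016     ]
```

>>> step_arm --plan '[[[20,20,30,0,100],[38,52,50,0,100],[55,86,70,0,100],[72,120,90,0,100],[89,155,96,0,100],[107,190,96,0,100],[124,227,96,0,100],[141,265,96,0,100]]]'

```text
time: 0.92
tool_pos: [0.2933, -0.262, 0.3018]
ee_rot: [3.141, -0.001, 0.279]
wrist_force: [0.3, -0.4, -0.1]
width: 0.094
```

>>> step_arm --plan '[[[17,37,0,0,100],[34,74,0,0,100],[51,110,0,0,100],[68,147,0,0,100],[85,184,0,0,100],[102,221,0,0,100],[119,258,0,0,100],[136,295,0,0,100]]]'

```text
time: 1.58
tool_pos: [0.4291, 0.0335, 0.3017]
ee_rot: [3.141, -0.001, 0.28]
wrist_force: [1.5, -0.2, -0.4]
width: 0.0937
```

>>> step_arm --plan '[[[17,37,0,0,100],[34,74,0,0,100],[41,110,0,0,100],[41,118,0,0,100],[41,118,0,0,100],[41,118,0,0,100]]]'

```text
time: 2.08
tool_pos: [0.4696, 0.1491, 0.3013]
ee_rot: [3.141, 0.001, 0.281]
wrist_force: [0.4, -0.4, 0.5]
width: 0.0941
```

```bash
python3 - <<'E'
from h import *
s=snap('wrist'); save(s,'w1'); print(robot.get_obs()['tool_pos'],robot.get_obs()['ee_rot']); np.save('w1T.npy',s['T'])
E
```

```text
[0.46968974 0.14841786 0.30162551] [3.14069267e+00 1.72172581e-04 2.79074966e-01]
```

View pics/w1.png

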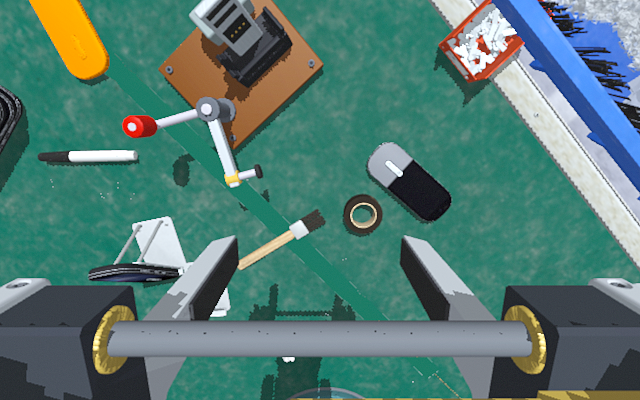

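Wrist view: the device is at (408,181), with its grey end upper left and its black end lower right. The base-plate corners are at about (323,66), (233,147) and (160,68). The post top is at (208,108), the knob at (140,126), the tape at (362,215) and the brush near (285,240).

```bash
cat >> h.py <<'E'
def load(n):
    s=dict(T=np.load(n+'T.npy'),camera_matrix=np.array([[331.83286709,0,318.97267126],[0,331.83286709,205.87501582],[0,0,1]]),frame=cv2.cvtColor(cv2.imread('pics/'+n+'.png'),cv2.COLOR_BGR2RGB)); return s
E
python3 - <<'E'
from h import *
s=load('w1'); f=s['frame'].astype(int)
g=(f[...,1]-np.maximum(f[...,0],f[...,2])<12).astype(np.uint8)
m=np.zeros_like(g); m[135:228,360:460]=1; n,l,st,c=cv2.connectedComponentsWithStats(g*m)
k=[i for i in range(1,n) if l[181,408]==i or l[190,425]==i]; print(st[1:][st[1:,4]>100].tolist())
mk=np.isin(l,k); v,u=np.nonzero(mk)
P=np.array([onz(s,a,b,.006) for a,b in zip(u,v)])[:,:2]
r=cv2.minAreaRect((P*1000).astype(np.float32)); print('dev',r)
ctr=np.array(r[0])/1000
# grey vs black
gr=mk&(f.sum(2)>300); v,u=np.nonzero(gr); print('grey mean',np.mean([onz(s,a,b,.012) for a,b in zip(u,v)],0))
for nme,u,v,z in(('R',323,66,.016),('B',233,147,.016),('L',160,68,.016),('post',208,108,.1),('knobtop',134,126,.125),('pad arm',235,180,.085),('brush',240,265,.006),('brush2',322,215,.006),('tape',362,215,.019)): print(nme,onz(s,u,v,z).round(4))
E
```

```text
[[365, 142, 88, 83, 3877], [360, 194, 23, 34, 532]]
dev ((487.34051513671875, 18.657257080078125), (143.01258850097656, 63.88953399658203), 65.69202423095703)
grey mean [0.50875364 0.05614058 0.012     ]
R [0.6044 0.1815 0.016 ]
B [0.4703 0.2718 0.016 ]
L [0.5435 0.3844 0.016 ]
post [0.5169 0.2885 0.1   ]
knobtop [0.4797 0.3509 0.125 ]
pad arm [0.4431 0.2459 0.085 ]
brush [0.2949 0.2253 0.006 ]
brush2 [0.4075 0.1257 0.006 ]
tape [0.4271 0.0713 0.019 ]
```

>>> step_arm --plan '[[[20,30,10,-0.1,100],[40,60,20,-0.2,100],[60,90,30,-0.28,100],[75,110,30,-0.28,100],[75,110,30,-0.28,100],[75,110,30,-0.28,100]]]'

```text
time: 2.63
tool_pos: [0.5454, 0.258, 0.3307]
ee_rot: [3.14, 0.001, -0.002]
wrist_force: [-0.0, 0.0, 0.3]
width: 0.0941
```

```bash
python3 - <<'E'
from h import *
s=snap('wrist'); save(s,'w2'); print(robot.get_obs()['tool_pos'],robot.get_obs()['ee_rot']); np.save('w2T.npy',s['T'])
E
```

```text
[0.54497161 0.25749128 0.33136228] [ 3.14046188e+00  7.96466058e-04 -2.23987429e-03]
```

View pics/w2.png

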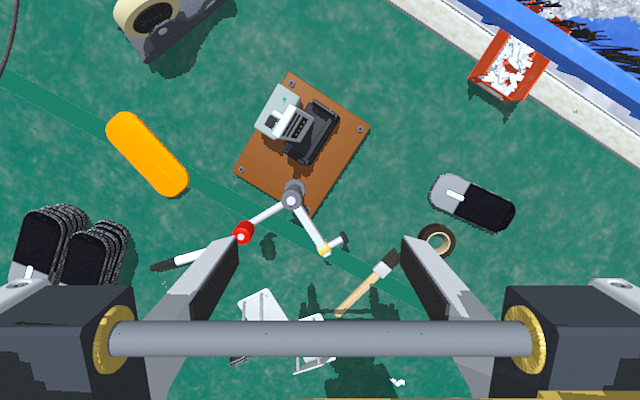

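Wrist view 2: the whole base plate is visible, with corners at about (289,71), (370,130), (310,215) and (233,172). The post is at (292,195), the knob at (242,233), and the device at (472,203).

```bash
python3 - <<'E'
from h import *
s=load('w2'); f=s['frame']; hsv=cv2.cvtColor(f,cv2.COLOR_RGB2HSV)
m=((hsv[...,0]<16)&(hsv[...,1]>90)&(hsv[...,2]>50)).astype(np.uint8); mm=np.zeros_like(m); mm[60:225,225:375]=1; m*=mm
m[225:,:]=0
n,l,st,c=cv2.connectedComponentsWithStats(m); print(st[1:][st[1:,4]>30].tolist())
k=1+np.argmax(st[1:,4]); big=np.isin(l,[i for i in range(1,n) if st[i,4]>150]).astype(np.uint8)
v,u=np.nonzero(big)
P=np.array([onz(s,a,b,.016)[:2]*1000 for a,b in zip(u,v)],np.float32)
h=cv2.convexHull(P)
print(cv2.minAreaRect(P)); b=cv2.boxPoints(cv2.minAreaRect(P)); print(b.round(1))
print('quad',[onz(s,*q,.016)[:2].round(4).tolist() for q in((289,71),(370,130),(311,215),(233,172))])
# knob
for w in('w1','w2'):
    s=load(w); hv=cv2.cvtColor(s['frame'],cv2.COLOR_RGB2HSV)
    r=((hv[...,0]<6)|(hv[...,0]>174))&(hv[...,1]>170)&(hv[...,2]>100); r=r.astype(np.uint8)
    if w=='w1': r[:,:110]=0;r[:,170:]=0;r[:100]=0
    else: r[:,:220]=0;r[:,262:]=0;r[:200]=0;r[260:]=0
    v,u=np.nonzero(r); print(w,'knob',u.mean(),v.mean(),onz(s,u.mean(),v.mean(),.11))
# triangulate post top, knob pin
a,b=load('w1'),load('w2')
print('knob tri & post via z', onz(b,292,187,.1), onz(a,208,106,.1))
cv2.imwrite('pics/z2.png',cv2.resize(cv2.imread('pics/w2.png')[60:260,220:400],(720,800//1),interpolation=2)[:600])
E
```

```text
[[232, 71, 139, 147, 6443], [238, 220, 15, 5, 50]]
((574.4756469726562, 285.2821044921875), (138.64190673828125, 166.92076110839844), 57.41585922241211)
[[466.8 271.8]
 [607.5 181.9]
 [682.1 298.7]
 [541.5 388.6]]
quad [[0.6816, 0.2981], [0.6016, 0.1829], [0.4735, 0.2694], [0.5409, 0.3854]]
w1 knob 140.08876811594203 125.9981884057971 [0.47891971 0.35224021 0.11      ]
w2 knob 243.83116883116884 231.25 [0.48019844 0.352501   0.11      ]
knob tri & post via z [0.5351788  0.29089385 0.1       ] [0.51900548 0.28888226 0.1       ]
```

View pics/z2.png

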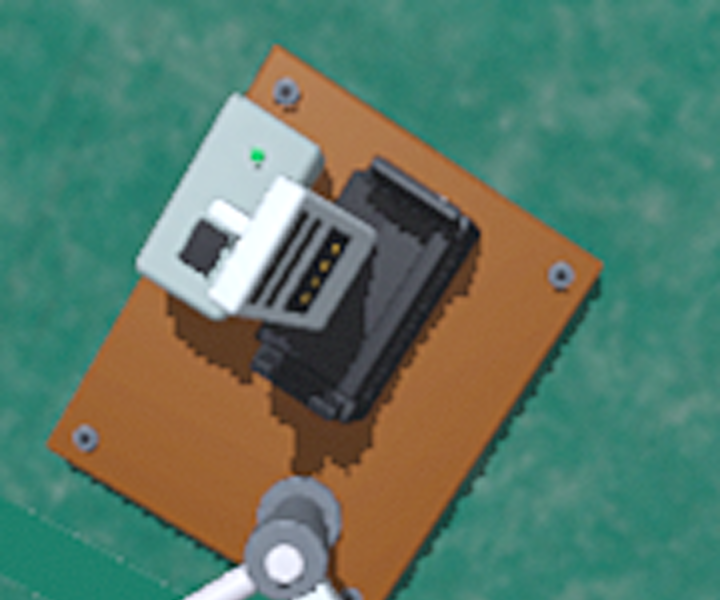

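Crop: the black shoe is centred near crop (375,290). The backrest's top front edge runs (302,190)–(228,318), the post's base ring is at (300,515), and its top is at (284,560).

```bash
python3 - <<'E'
from h import *
s=load('w2'); a=np.radians(57.4); X=np.array([np.cos(a),np.sin(a)]);Y=np.array([-X[1],X[0]])
C=np.array([.5745,.2853])
def cr(u,v,z):
    p=onz(s,u/4+220-.4,v/4+60-.4,z)[:2]; d=p-C; return p.round(4),(1000*np.array([d@X,d@Y])).round(1)
print('relative to plate centre')
for n,u,v,z in(('postbase',300,515,.02),('posttop .09',284,560,.09),('posttop .1',284,560,.1),('brtopR',302,190,.1305),('brtopL',228,318,.1305),('lipR',478,245,.04),('lipL',365,418,.04),('cheekRback',375,165,.05),('cheekLback',262,360,.05)):
    print(n,*cr(u,v,z))
print('knob rel',[(d@X).round(4) for d in [np.array([.4795,.3524])-C]],[(d@Y).round(4) for d in [np.array([.4795,.3524])-C]])
E
```

```text
relative to plate centre
postbase [0.5165 0.2936] [-24.3  53.3]
posttop .09 [0.5164 0.2939] [-24.   53.6]
posttop .1 [0.5189 0.293 ] [-23.4  51. ]
brtopR [0.6304 0.2829] [ 28.1 -48.4]
brtopL [0.5962 0.3043] [27.7 -8. ]
lipR [0.6148 0.2292] [-25.5 -64.2]
lipL [0.5557 0.2684] [-24.4   6.7]
cheekRback [0.6405 0.2641] [ 17.7 -67.1]
cheekLback [0.577  0.3032] [16.4  7.5]
knob rel [np.float64(0.0053)] [np.float64(0.1162)]
```

```bash
python3 - <<'E'
from h import *
for w,(x0,x1,y0,y1) in(('w1',(355,462,132,230)),('w2',(420,525,165,240))):
    s=load(w); f=s['frame'].astype(int); mx=f.max(2); mn=f.min(2)
    m=((f[...,1]-f[...,0]<0.12*mx+4)).astype(np.uint8); z=np.zeros_like(m); z[y0:y1,x0:x1]=1; m*=z
    m=cv2.morphologyEx(m,cv2.MORPH_CLOSE,np.ones((3,3),np.uint8))
    n,l,st,c=cv2.connectedComponentsWithStats(m); k=1+np.argmax(st[1:,4]); print(w,st[k])
    v,u=np.nonzero(l==k); P=np.array([onz(s,a,b,.009)[:2]*1000 for a,b in zip(u,v)],np.float32)
    print(cv2.minAreaRect(P),P.mean(0)); 
    e,V=np.linalg.eigh(np.cov(P.T)); print(np.degrees(np.arctan2(V[1,1],V[0,1])))
E
```

```text
w1 [ 367  142   84   79 3434]
((490.0401916503906, 19.07630157470703), (138.60089111328125, 55.24684524536133), 65.44473266601562) [490.94824   20.403793]
65.40996744794494
w2 [ 429  173   86   59 2919]
((489.9458923339844, 19.147483825683594), (140.4417724609375, 55.9556999206543), 65.2624282836914) [490.97406   20.331743]
65.32529757840301
```

>>> step_arm --plan '[[[-8,-35,0,0.12,80],[-17,-70,0,0.24,80],[-25,-105,-20,0.36,80],[-34,-140,-50,0.48,80],[-43,-175,-80,0.6,80],[-52,-210,-110,0.72,80],[-60,-245,-140,0.84,80],[-68,-266,-170,0.96,80]]]'

```text
time: 3.35
tool_pos: [0.4787, 0.0004, 0.1745]
ee_rot: [3.137, -0.001, 0.963]
wrist_force: [0.4, -0.0, -0.8]
width: 0.075
```

>>> step_arm --plan '[[[0,0,-30,0.1,80],[0,0,-60,0.18,80],[0,0,-60,0.18,80],[0,0,-60,0.18,80],[0,0,-60,0.18,80]]]'

```text
time: 3.77
tool_pos: [0.4808, 0.0031, 0.1163]
ee_rot: [3.138, -0.001, 1.137]
wrist_force: [0.5, -1.0, 0.3]
width: 0.075
```

```bash
python3 - <<'E'
from h import *
o=robot.get_obs(); print(o['tool_pos'],o['ee_rot'],o['joint_positions'],o['width'])
E
```

```text
[0.48083567 0.00310567 0.11625735] [ 3.13798118e+00 -9.61197465e-04  1.13713207e+00] [-1.11353441e-01 -3.47390261e-02  1.67355917e+00 -2.32868607e-04
  1.49904254e+00  3.22328813e-01] 0.07498379146754806
```

>>> step_arm --plan '[[[-3,-11,-30,0.004,80],[-3,-11,-60,0.004,80],[-3,-11,-85,0.004,80],[-3,-11,-103,0.004,80],[-3,-11,-110,0.004,80],[-3,-11,-113,0.004,80],[-3,-11,-113,0.004,80]]]'

```text
time: 4.35
tool_pos: [0.4786, -0.0072, 0.0025]
ee_rot: [3.139, -0.001, 1.144]
wrist_force: [-0.4, -0.2, 0.7]
width: 0.0754
```

>>> step_arm --plan '[[[0,0,0,0,40],[0,0,0,0,40],[0,0,0,0,40],[0,0,0,0,40],[0,0,0,0,40]]]'

```text
time: 4.77
tool_pos: [0.4783, -0.0073, 0.0022]
ee_rot: [3.139, -0.001, 1.144]
wrist_force: [-0.1, 0.9, 4.3]
width: 0.0552
```

Gripped, with the opening at 55 mm. Next I lift it and see whether it droops.

>>> step_arm --plan '[[[0,0,15,0,40],[0,0,30,0,40],[0,0,45,0,40],[0,0,60,0,40],[0,0,70,0,40],[0,0,70,0,40],[0,0,70,0,40]]]'

```text
time: 5.35
tool_pos: [0.4773, -0.0072, 0.0709]
ee_rot: [3.141, -0.0, 1.144]
wrist_force: [-0.9, -0.7, -1.8]
width: 0.0551
```

```bash
python3 - <<'E'
from h import *
o=robot.get_obs(); print(o['tool_pos'],o['wrist_force'],o['wrist_torque'],o['width'])
a=snap('scene')['frame'][150:270,230:380]; b=snap('wrist'); np.save('w3T.npy',b['T']); save(b,'w3'); b=b['frame']; c=snap('side')['frame'][150:270,240:390]
im=np.hstack([cv2.resize(a,(400,320)),cv2.resize(c,(400,320))]); im=np.vstack([im,cv2.resize(b,(800,500))[200:460]])
cv2.imwrite('pics/m3.png',im[...,::-1])
E
```

```text
[ 0.47727816 -0.00721051  0.07086549] [-0.94426219 -0.6583031  -1.84331222] [-0.07279038  0.05128013 -0.00552234] 0.05509711659304328
```

View pics/m3.png

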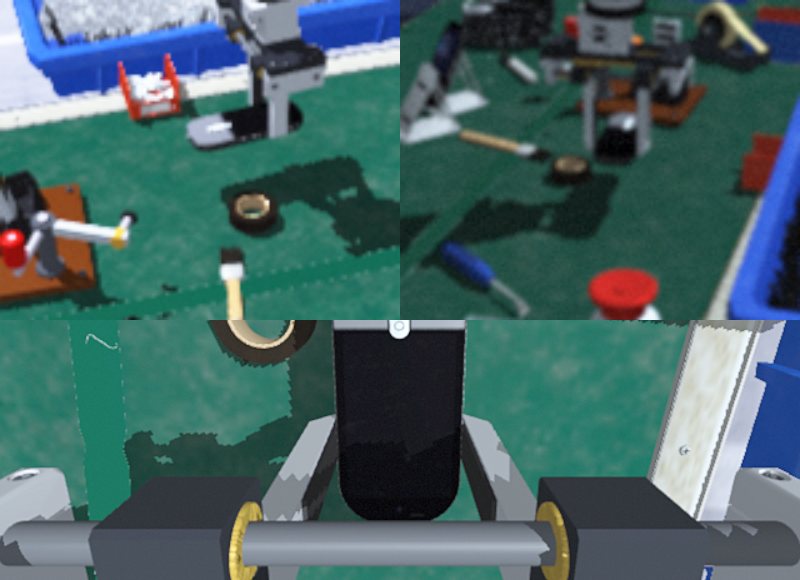

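```bash
cat >> h.py <<'E'
Tc=np.array([[-7.41245473e-04,-9.66409791e-01,-2.57004992e-01,7.39409731e-02],[9.99999543e-01,-8.71714722e-04,3.93721960e-04,3.38037615e-04],[-6.04531792e-04,-2.57004582e-01,9.66409995e-01,-1.77828872e-01],[0,0,0,1]])
K=np.array([[331.83286709,0,318.97267126],[0,331.83286709,205.87501582],[0,0,1]])
def row(phi,L=100,y=0,zn=6):  # point on face at L from pivot along the foot direction
    c,s=np.cos(phi),np.sin(phi); p=np.array([L*c+zn*s,y,-4+L*s-zn*c])/1000
    q=Tc[:3,:3].T@(p-Tc[:3,3]); return (K@q/q[2])[:2]
E
python3 - <<'E'
from h import *
for d in range(0,91,10): print(d,row(np.radians(d)).round(0),row(np.radians(d),30).round(0),row(np.radians(d),-40).round(0), (row(np.radians(d),50,28)-row(np.radians(d),50,-28)).round(0)[0])
f=load('w3')['frame'].astype(int)
for v in range(0,260,8): print(v,f[v,290:350:15].tolist())
E
```

```text
0 [318.  60.] [318. 205.] [318. 322.] 110.0
10 [318.  67.] [318. 201.] [318. 327.] 105.0
20 [318.  78.] [318. 199.] [318. 329.] 100.0
30 [318.  92.] [318. 199.] [318. 330.] 96.0
40 [318. 108.] [318. 201.] [318. 328.] 92.0
50 [318. 125.] [318. 204.] [318. 323.] 88.0
60 [318. 143.] [318. 208.] [318. 315.] 85.0
70 [318. 162.] [318. 213.] [318. 304.] 83.0
80 [318. 181.] [318. 220.] [318. 291.] 81.0
90 [318. 200.] [318. 226.] [318. 277.] 79.0
0 [[41, 122, 105], [56, 125, 112], [62, 128, 114], [56, 124, 111]]
8 [[51, 123, 108], [60, 127, 112], [75, 132, 118], [46, 124, 107]]
16 [[68, 128, 114], [66, 128, 114], [52, 124, 109], [38, 120, 104]]
24 [[63, 126, 111], [63, 125, 110], [50, 125, 111], [45, 123, 105]]
32 [[57, 126, 112], [58, 125, 111], [49, 123, 108], [46, 121, 104]]
40 [[74, 130, 118], [57, 124, 111], [56, 126, 112], [51, 125, 107]]
48 [[56, 125, 112], [47, 122, 107], [53, 124, 109], [45, 121, 107]]
56 [[45, 121, 105], [49, 124, 108], [51, 126, 111], [45, 123, 106]]
64 [[41, 121, 105], [46, 123, 109], [50, 125, 108], [41, 121, 105]]
72 [[170, 179, 193], [169, 178, 192], [171, 182,
[... 858 characters left out ...]
221, 234, 244], [37, 38, 48]]
176 [[29, 22, 34], [24, 26, 34], [11, 16, 22], [28, 30, 38]]
184 [[27, 29, 34], [21, 20, 30], [23, 25, 31], [28, 26, 35]]
192 [[23, 21, 31], [28, 26, 33], [25, 27, 34], [28, 26, 34]]
200 [[25, 23, 32], [26, 24, 36], [24, 27, 31], [30, 29, 36]]
208 [[23, 25, 34], [26, 24, 32], [23, 27, 31], [26, 22, 34]]
216 [[22, 23, 31], [24, 20, 32], [28, 28, 35], [30, 28, 37]]
224 [[22, 26, 33], [26, 21, 31], [22, 24, 30], [27, 25, 36]]
232 [[22, 25, 29], [28, 27, 36], [26, 27, 31], [29, 30, 36]]
240 [[24, 29, 35], [30, 26, 35], [23, 21, 30], [24, 24, 31]]
248 [[21, 21, 29], [17, 18, 27], [30, 25, 37], [20, 23, 28]]
256 [[25, 21, 31], [20, 17, 28], [29, 26, 33], [23, 23, 30]]
```

>>> step_arm --plan '[[[0,0,0,0,58],[0,0,0,0,58],[0,0,0,0,58.4],[0,0,0,0,58.4]]]'

```text
time: 5.83
tool_pos: [0.477, -0.0072, 0.0705]
ee_rot: [-3.141, 0.0, 1.144]
wrist_force: [-0.3, 0.3, -2.1]
width: 0.0552
```

```bash
python3 - <<'E'
from h import *
o=robot.get_obs(); print(o['tool_pos'],o['wrist_force'],o['wrist_torque'],o['width'])
s=snap('wrist'); save(s,'w4'); f=s['frame'].astype(int)
for v in range(0,260,8): print(v,f[v,300:340:13].tolist())
E
```

```text
[ 0.47701341 -0.00717343  0.07053313] [-0.29285033  0.3402786  -2.11672918] [-0.07440142 -0.03522068  0.02632345] 0.055196774289
0 [[59, 125, 111], [57, 124, 110], [67, 129, 115], [61, 126, 113]]
8 [[69, 128, 116], [65, 128, 115], [64, 128, 114], [49, 123, 107]]
16 [[67, 128, 113], [56, 125, 112], [45, 123, 106], [44, 121, 104]]
24 [[63, 126, 112], [57, 124, 112], [40, 121, 103], [46, 122, 106]]
32 [[65, 124, 113], [56, 125, 111], [42, 123, 105], [52, 124, 109]]
40 [[64, 127, 113], [54, 124, 112], [44, 124, 107], [60, 127, 112]]
48 [[58, 126, 112], [47, 123, 105], [43, 123, 106], [47, 123, 107]]
56 [[51, 124, 108], [44, 122, 106], [47, 124, 108], [41, 122, 105]]
64 [[46, 123, 108], [40, 123, 106], [43, 122, 106], [34, 117, 102]]
72 [[169, 177, 191], [170, 180, 193], [174, 184, 196], [178, 189, 200]]
80 [[168, 178, 191], [173, 181, 194], [175, 184, 196], [178, 188, 200]]
88 [[166, 176, 189], [172, 180, 193], [175, 184, 196], [178, 188, 200]]
96 [[168, 178, 191], [171, 180, 194], [174, 183, 196], [177, 185, 198]]
104 [[167, 177, 190], [168, 180, 193], [173, 182, 194], [176, 186, 197]]

[... 548 characters left out ...]
245, 255, 255], [38, 42, 45]]
176 [[24, 21, 31], [22, 24, 30], [27, 29, 35], [29, 25, 33]]
184 [[25, 24, 31], [21, 23, 33], [21, 21, 32], [31, 30, 35]]
192 [[27, 27, 34], [18, 22, 28], [23, 23, 32], [28, 26, 34]]
200 [[26, 24, 34], [23, 22, 33], [26, 29, 35], [29, 30, 36]]
208 [[22, 25, 33], [23, 23, 29], [24, 29, 32], [27, 26, 33]]
216 [[21, 29, 32], [30, 28, 34], [21, 21, 29], [24, 24, 33]]
224 [[26, 24, 33], [27, 22, 32], [19, 24, 27], [28, 31, 34]]
232 [[20, 16, 31], [23, 23, 33], [24, 26, 31], [27, 22, 34]]
240 [[22, 23, 28], [20, 24, 30], [29, 27, 33], [25, 23, 35]]
248 [[22, 24, 34], [20, 14, 31], [30, 29, 34], [20, 22, 28]]
256 [[25, 30, 34], [16, 13, 26], [25, 30, 33], [19, 23, 28]]
```

```bash
cat >> h.py <<'E'
def phi():
    o=robot.get_obs(); f=snap('wrist')['frame'].astype(int)
    col=f[:,296:304].mean(1); g=(col[:,0]>130)&(col[:,2]>130); v=np.nonzero(g[:230])[0]
    dk=np.nonzero(f[:330,296:304].mean((1,2))<45)[0]
    P=np.radians(np.arange(-5,95)); r=np.array([row(p)[1] for p in P])
    t=v.min() if len(v) else -1
    print('t',o['time'],'foot row',t,'grey to',v.max() if len(v) else -1,'dark',dk.min() if len(dk) else 0,dk.max() if len(dk) else 0,'phi',np.degrees(P[np.argmin(abs(r-t))]).round(),'w',o['width'].round(5),'F',o['wrist_force'].round(1),'tcp',o['tool_pos'].round(4))
E
python3 -c "
from h import *
phi()"
```

```text
Traceback (most recent call last):
  File "h.py", line 33, in phi
    print('t',o['time'],'foot row',t,'grey to',v.max() if len(v) else -1,'dark',dk.min() if len(dk) else 0,dk.max() if len(dk) else 0,'phi',np.degrees(P[np.argmin(abs(r-t))]).round(),'w',o['width'].round(5),'F',o['wrist_force'].round(1),'tcp',o['tool_pos'].round(4))
                                                                                                                                                                                           ^^^^^^^^^^^^^^^^
AttributeError: 'float' object has no attribute 'round'
```

>>> step_arm --plan '[[[0,0,0,0,58.7],[0,0,0,0,58.7],[0,0,0,0,58.8]]]'

```text
time: 6.18
tool_pos: [0.4772, -0.0072, 0.0709]
ee_rot: [3.141, -0.0, 1.144]
wrist_force: [0.3, 0.2, -1.8]
width: 0.0555
```

```bash
python3 -c "
from h import *
phi()"
```

```text
Traceback (most recent call last):
  File "h.py", line 33, in phi
    print('t',o['time'],'foot row',t,'grey to',v.max() if len(v) else -1,'dark',dk.min() if len(dk) else 0,dk.max() if len(dk) else 0,'phi',np.degrees(P[np.argmin(abs(r-t))]).round(),'w',o['width'].round(5),'F',o['wrist_force'].round(1),'tcp',o['tool_pos'].round(4))
                                                                                                                                                                                           ^^^^^^^^^^^^^^^^
AttributeError: 'float' object has no attribute 'round'
```

>>> step_arm --plan '[[[0,0,0,0,59],[0,0,0,0,59]]]'

```text
time: 6.4
tool_pos: [0.4773, -0.0071, 0.071]
ee_rot: [3.141, -0.0, 1.144]
wrist_force: [-0.5, -1.1, -0.6]
width: 0.0554
```

```bash
python3 -c "
from h import *
phi()"
```

```text
Traceback (most recent call last):
  File "h.py", line 33, in phi
    print('t',o['time'],'foot row',t,'grey to',v.max() if len(v) else -1,'dark',dk.min() if len(dk) else 0,dk.max() if len(dk) else 0,'phi',np.degrees(P[np.argmin(abs(r-t))]).round(),'w',o['width'].round(5),'F',o['wrist_force'].round(1),'tcp',o['tool_pos'].round(4))
                                                                                                                                                                                           ^^^^^^^^^^^^^^^^
AttributeError: 'float' object has no attribute 'round'
```

```bash
sed -i "s/o\['width'\].round(5)/round(float(o['width']),5)/" h.py; python3 -c "
from h import *
phi()"
```

```text
t 6.45 foot row 118 grey to 171 dark 174 319 phi 46.0 w 0.05567 F [-0.5  0.3 -0.9] tcp [ 0.4773 -0.0072  0.071 ]
```

>>> step_arm --plan '[[[0,0,0,0,56],[0,0,0,0,56],[0,0,12,0,56],[0,0,24,0,56],[0,0,24,0,56],[0,0,24,0,58.8],[0,0,24,0,58.8]]]'

```text
time: 7.08
tool_pos: [0.4769, -0.0072, 0.0943]
ee_rot: [-3.141, 0.0, 1.144]
wrist_force: [-0.9, -0.1, -1.9]
width: 0.0555
```

```bash
python3 -c "
from h import *
phi()"
```

```text
t 7.0833 foot row 119 grey to 172 dark 174 319 phi 47.0 w 0.0555 F [-0.9 -0.1 -1.9] tcp [ 0.4769 -0.0072  0.0943]
```

>>> step_arm --plan '[[[0,0,0,0,59],[0,0,0,0,59]]]'

```text
time: 7.3
tool_pos: [0.4768, -0.0072, 0.0942]
ee_rot: [-3.14, 0.001, 1.144]
wrist_force: [-0.3, -0.1, -0.8]
width: 0.0555
```

```bash
python3 -c "
from h import *
phi()"
```

```text
t 7.3 foot row 157 grey to 190 dark 193 318 phi 68.0 w 0.05554 F [-0.3 -0.1 -0.8] tcp [ 0.4768 -0.0072  0.0942]
```

>>> step_arm --plan '[[[0,0,4,0,59],[0,0,6,0,59],[0,0,6,0,59]]]'

```text
time: 7.6
tool_pos: [0.4777, -0.0072, 0.1016]
ee_rot: [3.14, -0.0, 1.144]
wrist_force: [0.2, 0.3, -0.3]
width: 0.0551
```

```bash
python3 - <<'E'
from h import *
phi()
a=snap('scene')['frame'][150:250,270:370]; s=snap('wrist'); save(s,'w5'); c=snap('side')['frame'][150:250,270:370]
im=np.hstack([cv2.resize(a,(400,400)),cv2.resize(c,(400,400))])
cv2.imwrite('pics/m5.png',im[...,::-1])
E
```

```text
t 7.6 foot row 200 grey to 202 dark 205 313 phi 90.0 w 0.05514 F [ 0.2  0.3 -0.3] tcp [ 0.4777 -0.0072  0.1016]
```

View pics/m5.png

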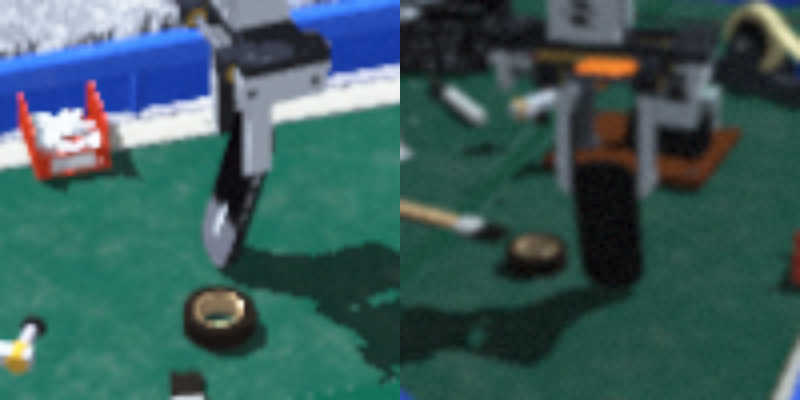

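```bash
python3 - <<'E'
from h import *
o=robot.get_obs(); tcp=np.array(o['tool_pos']); y=o['ee_rot'][2]; fd=np.array([np.cos(y),np.sin(y),0]); n=np.array([-np.sin(y),np.cos(y),0])
for nm,u,v in(('scene',325.5,217),('side',323,221),('scene',325,200)):
    s=snap(nm); c,d=ray(s,u,v); t=((tcp-c)@n)/(d@n); p=c+t*d-tcp; print(nm,'fwd',p@fd,'z',p[2],p[2]+tcp[2])
f=cv2.imread('pics/w5.png')[150:350,230:410]; cv2.imwrite('pics/z5.png',cv2.resize(f,(540,600)))
E
```

```text
scene fwd 0.017469839561678423 z -0.11582299448247507 -0.01431823722882164
side fwd 0.033624815086892225 z -0.10789435188970092 -0.006389594636047491
scene fwd 0.01880778223106726 z -0.044897052565410045 0.05660770468824339
```

View pics/z5.png

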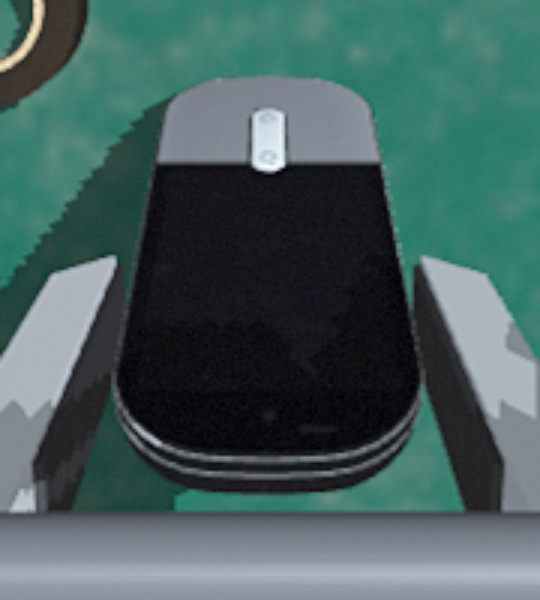

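The crop shows the device gripped near its top and tilted, with the foot at row 175 and the top end at row 300. That puts the tilt at about 76°, close to the 78° needed. I'll grip it firmly, lift, turn about 3 rad and carry it to above the seat.

>>> step_arm --plan '[[[0,0,0,0,45],[0,0,0,0,45],[0,0,0,0,45],[0,0,25,0,45],[0,0,55,0.06,45],[4,10,85,0.16,45],[8,20,110,0.26,45],[12,30,130,0.36,45]]]'

```text
time: 8.62
tool_pos: [0.4894, 0.0233, 0.2323]
ee_rot: [3.141, -0.001, 1.508]
wrist_force: [0.4, 0.9, -1.8]
width: 0.0552
```

>>> step_arm --plan '[[[6,14,5,0.11,45],[12,28,10,0.22,45],[18,42,10,0.33,45],[24,56,10,0.44,45],[30,70,10,0.55,45],[36,84,10,0.66,45],[42,98,10,0.77,45],[48,112,10,0.88,45]]]'

```text
time: 9.28
tool_pos: [0.5369, 0.1357, 0.2393]
ee_rot: [-3.14, -0.002, 2.389]
wrist_force: [-0.1, -0.0, -1.3]
width: 0.055
```

>>> step_arm --plan '[[[6,14,0,0.11,45],[12,28,0,0.22,45],[18,42,0,0.33,45],[24,56,0,0.44,45],[30,70,0,0.55,45],[36,84,0,0.66,45],[42,98,0,0.77,45],[48,112,0,0.88,45]]]'

```text
time: 9.95
tool_pos: [0.5849, 0.2477, 0.2391]
ee_rot: [3.142, -0.003, -3.014]
wrist_force: [-0.2, 0.1, -1.9]
width: 0.0548
```

>>> step_arm --plan '[[[6,10,0,0.11,45],[12,20,0,0.22,45],[18,30,0,0.33,45],[24,40,0,0.44,45],[24,40,0,0.55,45],[24,40,0,0.66,45],[24,40,0,0.77,45],[24,40,0,0.88,45]]]'

```text
time: 10.62
tool_pos: [0.6087, 0.2871, 0.2388]
ee_rot: [3.139, -0.002, -2.134]
wrist_force: [0.3, 0.4, -1.1]
width: 0.0551
```

```bash
python3 - <<'E'
from h import *
o=robot.get_obs(); print(o['tool_pos'],o['ee_rot'],o['joint_positions'].round(3),o['width'],o['wrist_force'])
s=snap('wrist'); save(s,'w6'); np.save('w6T.npy',s['T'])
E
```

```text
[0.60869106 0.28705458 0.23877699] [ 3.13897923e+00 -2.39924662e-03 -2.13350075e+00] [ 3.560e-01  3.700e-01  9.670e-01  1.000e-03  1.809e+00 -2.223e+00] 0.055076195374753875 [ 0.2695605   0.40759717 -1.05442894]
```

```bash
python3 - <<'E'
from h import *
f=cv2.imread('pics/w6.png')[60:330,180:460]; cv2.imwrite('pics/z6.png',cv2.resize(f,(622,600)))
s=load('w6'); a=np.radians(57.4);X=np.array([np.cos(a),np.sin(a),0]);Y=np.array([-X[1],X[0],0]);S=np.array([.5987,.2692,0])
for n,p in(('lipL',-24.5*X/1e3+35.5*Y/1e3),('lipR',-24.5*X/1e3-35.5*Y/1e3)): print(n,proj(s,S+p+[0,0,.04]))
for d in(70,74,76,78,80): print(d,row(np.radians(d)).round(),row(np.radians(d),-40).round())
E
```

```text
lipL [349.40622948 146.27260702]
lipR [286.0761311  145.92624659]
70 [318. 162.] [318. 304.]
74 [318. 169.] [318. 299.]
76 [318. 173.] [318. 297.]
78 [318. 177.] [318. 294.]
80 [318. 181.] [318. 291.]
```

View pics/z6.png

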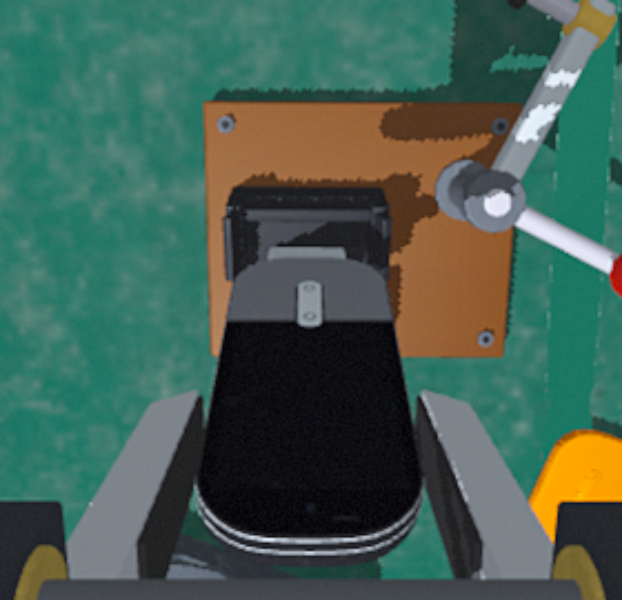

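The device is centred over the shoe in the crop (device column 319, shoe middle 318), and its tilt is about 76–77°. I'll lower it now.

>>> step_arm --plan '[[[0,0,-25,-0.006,45],[0,0,-50,-0.006,45],[0,0,-75,-0.006,45],[0,0,-90,-0.006,45],[0,0,-98,-0.006,45],[0,0,-102,-0.006,45],[0,0,-102,-0.006,45]]]'

```text
time: 11.25
tool_pos: [0.6068, 0.286, 0.1414]
ee_rot: [3.139, -0.004, -2.147]
wrist_force: [-8.1, -4.1, 8.9]
width: 0.0547
```

>>> step_arm --plan '[[[0,0,-3,0,45],[0,0,-6,0,45],[0,0,-9,0,45],[0,0,-9,0,45]]]'

```text
time: 11.58
tool_pos: [0.6071, 0.2863, 0.141]
ee_rot: [-3.141, 0.002, -2.147]
wrist_force: [-15.8, -6.8, 31.3]
width: 0.0547
```

>>> step_arm --plan '[[[0,0,-2,0,45],[0,0,-4,0,45],[0,0,-4,0,45]]]'

```text
time: 11.83
tool_pos: [0.6075, 0.2869, 0.1406]
ee_rot: [-3.139, 0.005, -2.147]
wrist_force: [-19.3, -7.9, 39.3]
width: 0.0552
```

>>> step_arm --plan '[[[0,0,8,0,45],[0,0,16,0,45],[0,0,17,0,45],[0,0,17,0,45]]]'

```text
time: 12.17
tool_pos: [0.6092, 0.2863, 0.1432]
ee_rot: [-3.141, -0.001, -2.146]
wrist_force: [-1.8, -3.4, 1.2]
width: 0.055
```

```bash
python3 - <<'E'
from h import *
o=robot.get_obs(); print(o['tool_pos'],o['ee_rot'],o['wrist_force'],o['wrist_torque'])
a=snap('scene'); c=snap('side'); save(a,'a7'); save(c,'c7'); w=snap('wrist'); save(w,'w7'); np.save('w7T.npy',w['T'])
im=np.hstack([cv2.resize(a['frame'][160:270,185:295],(400,400),interpolation=2),cv2.resize(w['frame'][110:320,210:420],(400,400),interpolation=2)])
cv2.imwrite('pics/m7.png',im[...,::-1])
E
```

```text
[0.60920585 0.28630931 0.14324352] [-3.14118128e+00 -8.39966179e-04 -2.14645851e+00] [-1.7511142  -3.38411285  1.24387607] [-0.46696917  0.26917303  0.02106721]
```

View pics/m7.png

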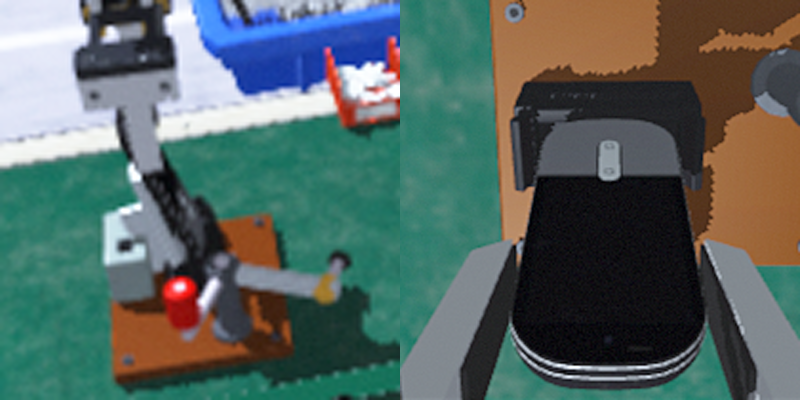

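```bash
python3 - <<'E'
from h import *
from scipy.optimize import fsolve
w=load('w7')['frame'].astype(int); w5=cv2.imread('pics/w5.png')[...,::-1].astype(int); w6=cv2.imread('pics/w6.png')[...,::-1].astype(int)
for n,f in(('w5',w5),('w6',w6),('w7',w)):
    c=f[:330,296:304].mean((1)); b=c.mean(1); d=np.diff(b); i=np.argsort(-abs(d))[:14]; print(n,[(int(k),int(d[k])) for k in sorted(i)])
for fr,tr in((175,300),(176,298.5),(172,288)):
    print(fsolve(lambda q:[row(q[0],q[1])[1]-fr,row(q[0],q[1]-140)[1]-tr],[1.3,100])*[57.3,1])
E
```

```text
w5 [(202, -17), (203, -52), (204, -56), (300, 39), (301, 61), (302, -35), (303, -68), (306, 86), (307, -24), (308, -65), (313, 46), (314, 12), (319, -13), (321, 14)]
w6 [(105, 34), (137, -26), (138, -20), (153, 34), (154, 23), (203, -32), (204, -35), (300, 33), (301, 170), (302, -42), (303, -149), (306, 143), (308, -93), (309, -22)]
w7 [(95, -22), (102, 23), (103, 28), (173, 37), (201, -36), (202, -29), (300, 47), (301, 166), (302, -41), (303, -166), (306, 172), (307, -32), (308, -122), (313, 31)]
[76.39410053 97.71618411]
[77.02028178 98.09545125]
[ 76.6609272 105.1608386]
```

The wrist edges give a tilt of about 75.5° with no slip in the grip. So the back is catching the backrest's top edge, because the seat lies about 3–4 mm further forward than I estimated (the post fix had said so). I'll back off 5 mm along stand −x, lower behind the lip, then use the lip to turn the foot under.

>>> step_arm --plan '[[[-3,-4,1,0.006,45],[-3,-4,1,0.006,45],[-3,-4,-5,0.006,45],[-3,-4,-9,0.006,45],[-3,-4,-12,0.006,45],[-3,-4,-12,0.006,45]]]'

```text
time: 12.82
tool_pos: [0.6086, 0.2863, 0.1402]
ee_rot: [-3.136, 0.014, -2.138]
wrist_force: [-3.8, 1.6, 21.9]
width: 0.0546
```

>>> step_arm --plan '[[[0,0,0,0,45],[0,0,0,0,45]]]'

```text
time: 12.98
tool_pos: [0.6086, 0.2863, 0.1402]
ee_rot: [-3.136, 0.014, -2.138]
wrist_force: [-4.9, 1.2, 21.8]
width: 0.0551
```

```bash
python3 - <<'E'
from h import *
o=robot.get_obs(); print({k:np.round(o[k],4) for k in o})
a=np.radians(57.4);X=np.array([np.cos(a),np.sin(a),0]);Y=np.array([-X[1],X[0],0])
F=o['wrist_force'];M=o['wrist_torque'];print('F stand',F@X,F@Y,F[2],'M stand',M@X,M@Y,M[2])
f=snap('wrist'); save(f,'w8'); f=f['frame'].astype(int); b=f[:330,296:304].mean((1,2)); d=np.diff(b); i=np.argsort(-abs(d))[:16]; print([(int(k),int(d[k])) for k in sorted(i)])
r=f[185,200:440].mean(1); d=np.diff(r); i=np.argsort(-abs(d))[:8]; print([(int(k)+200,int(d[k])) for k in sorted(i)])
E
```

```text
{'time': np.float64(12.9833), 'joint_positions': array([ 0.3532,  0.3683,  1.1627,  0.0044,  1.5963, -2.221 ]), 'qvel': array([-0.0014,  0.0001, -0.0001, -0.0002, -0.0015, -0.0002]), 'joint_torque': array([ -2.2813, -31.1588, -20.5661,  -1.3641,  -1.2815,  -0.0429]), 'tool_pos': array([0.6086, 0.2863, 0.1402]), 'ee_rot': array([-3.1364,  0.0141, -2.138 ]), 'wrist_force': array([-4.9154,  1.2213, 21.8162]), 'wrist_torque': array([ 0.5567,  0.9667, -0.0434]), 'width': np.float64(0.0551)}
F stand -1.619372512799891 4.7989891479751465 21.81618723523982 M stand 1.114302971365264 0.0518674048177719 -0.04343578759804005
[(92, -24), (99, 20), (100, 33), (168, 21), (198, -37), (199, -27), (302, 18), (303, 49), (304, 164), (305, -37), (306, -172), (308, 37), (309, 126), (310, -49), (311, -116), (315, 35)]
[(267, -37), (272, -37), (313, -33), (314, 67), (315, 34), (324, -29), (325, -69), (375, 39)]
```

```bash
python3 - <<'E'
from h import *
w=cv2.imread('pics/w8.png'); a=cv2.cvtColor(snap('scene')['frame'],cv2.COLOR_RGB2BGR)
g=lambda i:(255*(i/255.)**.45).astype(np.uint8)
im=np.hstack([cv2.resize(g(w[80:220,255:385]),(464,500),interpolation=2),cv2.resize(g(a[195:255,205:245]),(333,500),interpolation=2)])
cv2.imwrite('pics/m8.png',im)
s=dict(T=None)
E
```

```text
(no output)
```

View pics/m8.png

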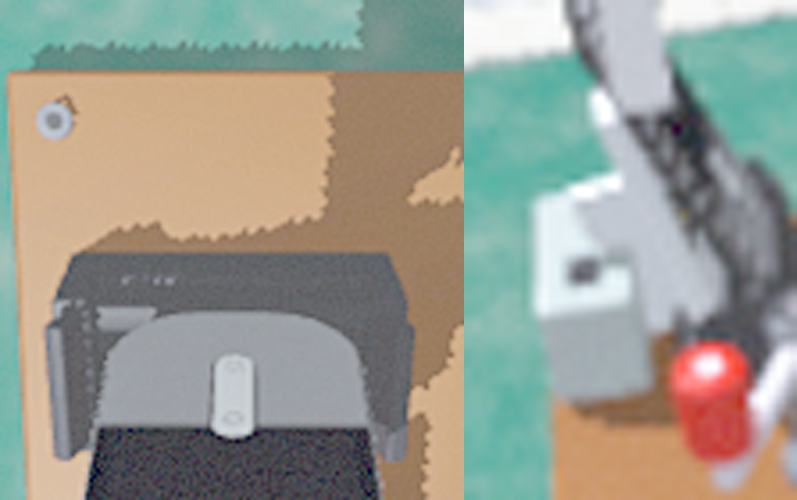

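Crop: the foot's front edge (crop row 312) is just behind the lip (rows 255–300), and it is centred between the cheeks. The device is still leaning too far, so the lip and the backrest top both block it. I'll raise it, ease the grip again so gravity swings the foot further under, and re-measure.

```bash
cat >> h.py <<'E'
def edges():
    o=robot.get_obs(); f=snap('wrist')['frame'].astype(int); b=f[:330,294:304].mean((1,2)); d=np.diff(b)
    e=lambda lo,hi,n:[(int(k)+lo,int(d[k+lo])) for k in sorted(np.argsort(-abs(d[lo:hi]))[:n])]
    print(o['time'],'foot',e(120,192,3),'mid',e(192,235,3),'top',e(280,325,6),'w',round(float(o['width']),5),'F',o['wrist_force'].round(1),'tcp',o['tool_pos'].round(4),o['ee_rot'].round(3))
E
echo ok
```

```text
ok
```

>>> step_arm --plan '[[[0,0,12,0,45],[0,0,24,0,45],[0,0,34,0,45],[0,0,34,0,45],[0,0,34,0,58.9],[0,0,34,0,58.9]]]'

```text
time: 13.58
tool_pos: [0.6059, 0.2826, 0.1634]
ee_rot: [3.14, -0.002, -2.14]
wrist_force: [0.1, -0.1, -1.9]
width: 0.055
```

```bash
python3 -c "
from h import *
edges()"
```

```text
13.5833 foot [(147, -21), (168, 39), (169, 16)] mid [(198, -11), (199, -33), (200, -34)] top [(302, 53), (303, 150), (304, -47), (305, -144), (308, 123), (310, -101)] w 0.05502 F [ 0.1 -0.1 -1.9] tcp [0.6059 0.2826 0.1634] [ 3.14e+00 -2.00e-03 -2.14e+00]
```

>>> step_arm --plan '[[[0,0,0,0,59],[0,0,0,0,59],[0,0,0,0,59]]]'

```text
time: 13.88
tool_pos: [0.606, 0.2827, 0.1641]
ee_rot: [3.141, -0.001, -2.14]
wrist_force: [0.1, 0.1, -1.3]
width: 0.0554
```

```bash
python3 -c "
from h import *
edges()"
```

```text
13.8833 foot [(147, -17), (154, -14), (168, 40)] mid [(207, -16), (208, -41), (209, -23)] top [(296, 121), (297, 36), (298, -77), (299, -79), (302, 132), (304, -88)] w 0.05542 F [ 0.1  0.1 -1.3] tcp [0.606  0.2827 0.1641] [ 3.141e+00 -1.000e-03 -2.140e+00]
```

>>> step_arm --plan '[[[0,0,0,0,59],[0,0,0,0,59]]]'

```text
time: 14.1
tool_pos: [0.6062, 0.2828, 0.1648]
ee_rot: [3.141, -0.0, -2.139]
wrist_force: [0.1, 0.0, -2.1]
width: 0.0558
```

```bash
python3 -c "
from h import *
edges()"
```

```text
14.1 foot [(167, 33), (168, 24), (187, 29)] mid [(211, -9), (212, -32), (213, -33)] top [(293, 151), (295, -91), (296, -45), (299, 137), (301, -88), (302, -57)] w 0.05579 F [ 0.1  0.  -2.1] tcp [0.6062 0.2828 0.1648] [ 3.141 -0.    -2.139]
```

>>> step_arm --plan '[[[0,0,0,0,45],[0,0,0,0,45],[-1.5,-4.5,0,0,45],[-1.5,-4.5,-10,0,45],[-1.5,-4.5,-20,0,45],[-1.5,-4.5,-28,0,45],[-1.5,-4.5,-32,0,45],[-1.5,-4.5,-32,0,45]]]'

```text
time: 14.82
tool_pos: [0.6041, 0.2781, 0.1327]
ee_rot: [3.141, -0.001, -2.139]
wrist_force: [-1.6, -0.3, 1.7]
width: 0.0552
```

Past the earlier block with almost no force. I keep lowering.

>>> step_arm --plan '[[[0,0,-3,0,45],[0,0,-6,0,45],[0,0,-8,0,45],[0,0,-8,0,45]]]'

```text
time: 15.15
tool_pos: [0.6063, 0.2812, 0.1314]
ee_rot: [-3.138, 0.01, -2.138]
wrist_force: [-2.7, 3.1, 16.5]
width: 0.0552
```

```bash
python3 -c "
from h import *
edges()"
```

```text
15.15 foot [(150, -20), (174, 41), (184, 22)] mid [(207, -22), (208, -40), (209, -19)] top [(296, 158), (298, -113), (301, 45), (302, 121), (303, -51), (304, -115)] w 0.05519 F [-2.7  3.1 16.5] tcp [0.6063 0.2812 0.1314] [-3.138  0.01  -2.138]
```

```bash
python3 - <<'E'
from h import *
from scipy.optimize import fsolve,least_squares
for fr,tr in((175.5,301),(168.5,303),(187,293.5),(184,296.5),(174.5,296.5)):
    print(fr,tr,fsolve(lambda q:[row(q[0],q[1])[1]-fr,row(q[0],q[1]-140)[1]-tr],[1.3,100])*[57.3,1])
# button/grey-black boundary too: calibrate its distance from foot with w3 (flat-ish): foot row 69, boundary 167, top unknown
q=fsolve(lambda q:[row(q[0],100)[1]-69.5,row(q[0],100-q[1])[1]-166],[.2,50]);print('phi0,boundary from foot',q*[57.3,1])
B=q[1]
for fr,md,tr in((175.5,203.5,301),(168.5,199.5,303),(187,212.5,293.5),(184,208,296.5),(174.5,208,296.5)):
    r=least_squares(lambda q:[row(q[0],q[1])[1]-fr,row(q[0],q[1]-B)[1]-md,row(q[0],q[1]-140)[1]-tr],[1.3,100]);print(r.x*[57.3,1],r.fun.round(1))
E
```

```text
175.5 301 [76.4829765  97.03157035]
168.5 303 [73.16617295 98.53796388]
187 293.5 [82.38209852 96.08231218]
184 296.5 [80.72881787 95.83222002]
174.5 296.5 [76.6284818  99.68062497]
phi0,boundary from foot [12.88620866 51.4320472 ]
[76.1131956  97.53726349] [-0.9  1.4 -0.3]
[72.85467205 98.93125016] [-0.8  1.2 -0.3]
[82.47986607 95.92193681] [ 0.2 -0.4  0.1]
[80.28227406 96.52150133] [-1.1  1.6 -0.3]
[77.35416734 98.67881004] [ 1.9 -2.7  0.6]
```

>>> step_arm --plan '[[[0,0,8,0,45],[0,0,14,0,45],[3,4,14,0,45],[3,4,14,0,45],[3,4,8,0,45],[3,4,3,0,45],[3,4,0,0,45],[3,4,0,0,45]]]'

```text
time: 15.87
tool_pos: [0.6076, 0.2816, 0.1308]
ee_rot: [-3.14, 0.002, -2.14]
wrist_force: [-7.6, -5.3, 20.2]
width: 0.055
```

```bash
python3 - <<'E'
from h import *
o=robot.get_obs()
a=np.radians(57.4);X=np.array([np.cos(a),np.sin(a),0]);Y=np.array([-X[1],X[0],0])
F=o['wrist_force'];M=o['wrist_torque'];print('F stand',F@X,F@Y,F[2],'M stand',M@X,M@Y,M[2],o['tool_pos'])
edges()
E
```

```text
F stand -8.567873349196274 3.52622538105584 20.200620806274532 M stand 1.1812524186013702 1.5295446986285615 -0.022969382478252493 [0.60760655 0.28155351 0.13084885]
15.8667 foot [(150, -21), (174, 38), (183, 23)] mid [(207, -24), (208, -39), (209, -18)] top [(296, 164), (298, -105), (299, -34), (302, 139), (303, -40), (304, -114)] w 0.05502 F [-7.6 -5.3 20.2] tcp [0.6076 0.2816 0.1308] [-3.14e+00  2.00e-03 -2.14e+00]
```

>>> step_arm --plan '[[[0,0,6,0,45],[0,0,12,0,45],[0,0,16,0,45],[0,0,16,0,45],[0,0,16,0,45]]]'

```text
time: 16.33
tool_pos: [0.6077, 0.2825, 0.1398]
ee_rot: [3.141, -0.001, -2.139]
wrist_force: [-0.1, -0.3, -1.6]
width: 0.0551
```

```bash
python3 - <<'E'
from h import *
o=robot.get_obs()
a=np.radians(57.4);X=np.array([np.cos(a),np.sin(a),0]);Y=np.array([-X[1],X[0],0])
F=o['wrist_force'];M=o['wrist_torque'];print('F stand',F@X,F@Y,F[2],'M stand',M@X,M@Y,M[2],o['tool_pos'])
edges()
s=snap('wrist'); save(s,'w9'); np.save('w9T.npy',s['T']); s=snap('scene'); save(s,'a9'); np.save('a9T.npy',s['T']); s=snap('side'); save(s,'c9')
E
```

```text
F stand -0.33480290854681105 -0.04146653606924274 -1.5759580121467458 M stand 0.013692801675077412 -0.10032841134279165 0.07237072542549611 [0.60766185 0.28251377 0.13980949]
16.3333 foot [(148, -18), (171, 38), (172, 16)] mid [(207, -8), (208, -30), (209, -37)] top [(296, 147), (298, -123), (301, 51), (302, 114), (303, -54), (304, -111)] w 0.05513 F [-0.1 -0.3 -1.6] tcp [0.6077 0.2825 0.1398] [ 3.141e+00 -1.000e-03 -2.139e+00]
```

```bash
python3 - <<'E'
from h import *
g=lambda i:(255*(i/255.)**.5).astype(np.uint8)
w=cv2.imread('pics/w9.png');a=cv2.imread('pics/a9.png');c=cv2.imread('pics/c9.png')
L=cv2.resize(g(w[85:225,250:390]),(500,500),interpolation=2)
A=cv2.resize(g(a[185:265,200:280]),(300,300),interpolation=2)
C=cv2.resize(g(c[130:200,300:370]),(300,300),interpolation=2)
cv2.imwrite('pics/m9.png',np.hstack([np.vstack([L,np.zeros((100,500,3),np.uint8)]),np.vstack([A,C])]))
E
```

```text
(no output)
```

View pics/m9.png

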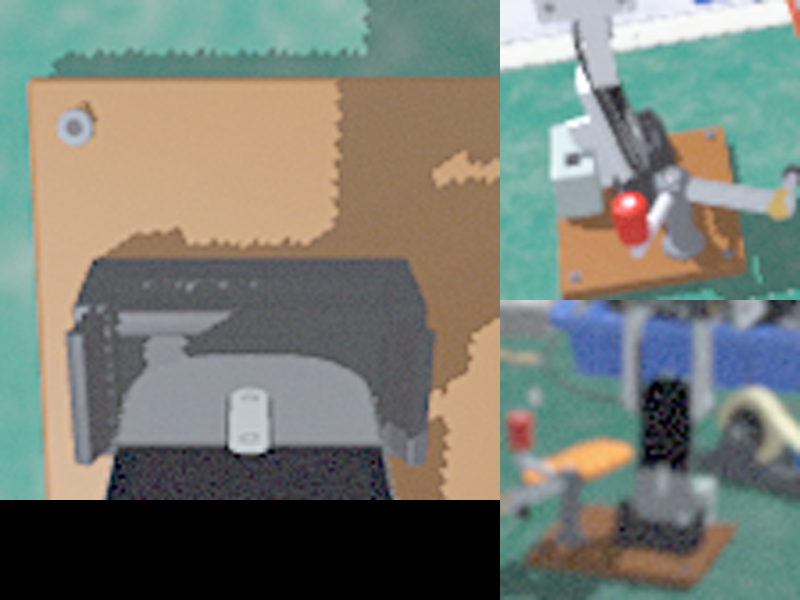

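Gamma view: the foot (row 355) is inside the shoe, about 4–5 mm behind the lip edge (row ~312–333) and centred between the cheeks. The device is now nearly parallel to the backrest. I'll probe down at an intermediate position.

>>> step_arm --plan '[[[-1.2,-1.8,0,0,45],[-1.2,-1.8,-4,0,45],[-1.2,-1.8,-7,0,45],[-1.2,-1.8,-9,0,45],[-1.2,-1.8,-11,0,45],[-1.2,-1.8,-11,0,45]]]'

```text
time: 17.03
tool_pos: [0.6066, 0.2809, 0.1312]
ee_rot: [-3.141, 0.001, -2.139]
wrist_force: [-1.0, -0.1, 2.8]
width: 0.0552
```

```bash
cat >> h.py <<'E'
def ft():
    o=robot.get_obs(); a=np.radians(57.4);X=np.array([np.cos(a),np.sin(a),0]);Y=np.array([-X[1],X[0],0]); S=np.array([.5987,.2692,0])
    F=o['wrist_force'];M=o['wrist_torque'];p=o['tool_pos']-S;print('F',np.round([F@X,F@Y,F[2]],1),'M',np.round([M@X,M@Y,M[2]],2),'p',np.round([p@X*1e3,p@Y*1e3,p[2]*1e3],1),o['ee_rot'].round(3))
E
python3 -c "
from h import *
ft();edges()"
```

```text
F [-0.6  0.8  2.8] M [ 0.28  0.04 -0.05] p [ 14.1  -0.3 131.2] [-3.141e+00  1.000e-03 -2.139e+00]
17.0333 foot [(151, -23), (175, 41), (184, 26)] mid [(207, -16), (208, -39), (209, -28)] top [(296, 154), (298, -105), (299, -33), (302, 137), (303, -39), (304, -113)] w 0.05519 F [-1.  -0.1  2.8] tcp [0.6066 0.2809 0.1312] [-3.141e+00  1.000e-03 -2.139e+00]
```

>>> step_arm --plan '[[[0,0,3,0,45],[2.5,-1.6,3,0,45],[2.5,-1.6,0,0,45],[2.5,-1.6,-3,0,45],[2.5,-1.6,-5,0,45],[2.5,-1.6,-5,0,45]]]'

```text
time: 17.58
tool_pos: [0.6103, 0.2798, 0.1307]
ee_rot: [-3.138, 0.006, -2.139]
wrist_force: [-3.3, -0.5, 14.5]
width: 0.0552
```

```bash
python3 -c "
from h import *
ft()"
```

```text
F [-2.1  2.5 14.5] M [ 0.78  0.49 -0.11] p [ 15.2  -4.1 130.7] [-3.138  0.006 -2.139]
```

>>> step_arm --plan '[[[0,0,8,0,45],[-5,3.2,8,0,45],[-5,3.2,5,0,45],[-5,3.2,2,0,45],[-5,3.2,0,0,45],[-5,3.2,0,0,45]]]'

```text
time: 18.08
tool_pos: [0.6041, 0.2837, 0.1306]
ee_rot: [-3.141, 0.005, -2.139]
wrist_force: [-5.1, -0.3, 18.9]
width: 0.0552
```

```bash
python3 -c "
from h import *
ft()"
```

```text
F [-3.   4.2 18.9] M [ 1.34  0.57 -0.18] p [ 15.1   3.3 130.6] [-3.141  0.005 -2.139]
```

The contact height stays at 0.131 m over ±3 mm in x and y, and the foot is already below lip level. So it is sitting on, or very near, the shoe floor between lip and backrest. I'll recentre, unload and open gently.

>>> step_arm --plan '[[[0,0,8,0,45],[3,-2,8,0,45],[3,-2,8,0,58.5],[3,-2,7,0,59],[3,-2,6,0,59.5],[3,-2,6,0,60],[3,-2,6,0,61],[3,-2,6,0,63]]]'

```text
time: 18.75
tool_pos: [0.6067, 0.28, 0.13]
ee_rot: [3.141, -0.001, -2.139]
wrist_force: [0.2, -0.3, 0.3]
width: 0.0588
```

```bash
python3 -c "
from h import *
ft();edges()"
```

```text
F [-0.1 -0.3  0.3] M [-0.03 -0.14  0.04] p [ 13.4  -0.9 130. ] [ 3.141e+00 -1.000e-03 -2.139e+00]
18.75 foot [(176, 26), (177, 26), (184, 21)] mid [(209, -23), (210, -40), (211, -17)] top [(301, 115), (302, 57), (303, -68), (304, -101), (307, 137), (309, -90)] w 0.05877 F [ 0.2 -0.3  0.3] tcp [0.6067 0.28   0.13  ] [ 3.141e+00 -1.000e-03 -2.139e+00]
```

>>> step_arm --plan '[[[0,0,0,0,72],[0,0,0,0,75],[0,0,0,0,75],[0,0,20,0,75],[0,0,45,0,75],[0,0,75,0,75],[0,0,85,0,75],[0,0,85,0,75]]]'

```text
time: 19.47
tool_pos: [0.6087, 0.2807, 0.2206]
ee_rot: [-3.137, 0.007, -2.139]
wrist_force: [1.0, 0.4, -0.9]
width: 0.0707
```

```bash
python3 - <<'E'
from h import *
ft(); s=snap('wrist'); save(s,'wa'); np.save('waT.npy',s['T'])
f=s['frame'].astype(int); S=np.array([.5987,.2692,0]); a=np.radians(57.4);X=np.array([np.cos(a),np.sin(a),0])
# predicted rows for seated device (face points), for hypotheses
for dx in(-4,0,2):
  for dz in(0,9):
    for phi_ in(78,):
      p=np.radians(phi_); b=np.array([*(X[:2]*np.cos(p)),np.sin(p)]); n=np.array([*(-X[:2]*np.sin(p)),np.cos(p)])
      o=S+X*dx/1e3+[0,0,.029+dz/1e3]
      print(dx,dz,[proj(s,o+n*.006+b*L/1e3).round(1).tolist() for L in(0,51,140)], (proj(s,o+b*.09+n*.006+.028*np.cross(b,n))-proj(s,o+b*.09+n*.006-.028*np.cross(b,n))).round(1)[0])
b=f[:399,296:304].mean((1,2)); d=np.diff(b); i=np.argsort(-abs(d))[:26]; print([(int(k),int(d[k])) for k in sorted(i)])
E
```

```text
F [ 0.8 -0.6 -0.9] M [-0.01 -0.12 -0.01] p [ 15.1  -2.2 220.6] [-3.137  0.007 -2.139]
-4 0 [[321.9, 163.4], [322.0, 181.5], [322.2, 229.2]] -64.4
-4 9 [[321.9, 164.6], [322.0, 183.3], [322.3, 233.4]] -66.4
0 0 [[321.9, 167.0], [322.0, 185.5], [322.2, 234.4]] -64.2
0 9 [[321.9, 168.2], [322.0, 187.5], [322.2, 238.7]] -66.2
2 0 [[321.9, 168.8], [322.0, 187.5], [322.2, 236.9]] -64.1
2 9 [[321.9, 170.1], [322.0, 189.5], [322.2, 241.4]] -66.1
[(101, -15), (102, -24), (108, 33), (141, -16), (142, -30), (148, -15), (159, 42), (164, -16), (182, -38), (183, -34), (231, 48), (232, 67), (234, -56), (236, 61), (238, -54), (239, -33), (242, 20), (243, 19), (307, -20), (308, -19), (356, -25), (382, 15), (383, 17), (384, 22), (385, 23), (397, -43)]
```

>>> step_arm --plan '[[[0,0,5,0,75],[-20,-30,5,0,75],[-40,-62,5,0,75],[-54,-84,5,0,75],[-54,-84,5,0,75],[-54,-84,5,0,75]]]'

```text
time: 20.02
tool_pos: [0.5519, 0.1951, 0.2192]
ee_rot: [3.139, -0.002, -2.141]
wrist_force: [-0.5, 0.6, -0.0]
width: 0.0705
```

```bash
python3 - <<'E'
from h import *
ft(); s=snap('wrist'); save(s,'wb'); np.save('wbT.npy',s['T'])
S=np.array([.5987,.2692,0]); a=np.radians(57.4);X=np.array([np.cos(a),np.sin(a),0])
A=load('wa')
def hyp(dx,dz,ph):
    p=np.radians(ph); b=np.array([*(X[:2]*np.cos(p)),np.sin(p)]); n=np.array([*(-X[:2]*np.sin(p)),np.cos(p)]); o=S+X*dx/1e3+[0,0,.029+dz/1e3]
    return [proj(c,o+n*.006+b*L/1e3)[1].round(1) for c in(A,s) for L in(0,51,140)]
for h in((-2,0,78),(-2,9,78),(0,0,78),(-2,0,82)): print(h,hyp(*h))
for n,c in(('a',A),('b',s)):
    f=c['frame'].astype(int); col=f[:399,296:304].mean(1); b=col.mean(1); d=np.diff(b); i=np.argsort(-abs(d))[:24]; print(n,[(int(k),int(d[k])) for k in sorted(i)])
    for v in ((208,) if n=='a' else (250,270)):
        r=f[v,250:390].mean(1); d=np.diff(r); i=np.argsort(-abs(d))[:6]; print(v,[(int(k)+250,int(d[k])) for k in sorted(i)])
E
```

```text
F [ 0.2  0.7 -0. ] M [-0.05 -0.2  -0.01] p [-87.6  -0.5 219.2] [ 3.139e+00 -2.000e-03 -2.141e+00]
(-2, 0, 78) [np.float64(165.2), np.float64(183.5), np.float64(231.8), np.float64(252.9), np.float64(280.9), np.float64(352.6)]
(-2, 9, 78) [np.float64(166.4), np.float64(185.4), np.float64(236.1), np.float64(255.9), np.float64(285.1), np.float64(360.4)]
(0, 0, 78) [np.float64(167.0), np.float64(185.5), np.float64(234.4), np.float64(254.5), np.float64(282.7), np.float64(354.7)]
(-2, 0, 82) [np.float64(165.1), np.float64(180.0), np.float64(219.8), np.float64(252.7), np.float64(277.9), np.float64(343.3)]
a [(101, -15), (102, -24), (108, 33), (141, -16), (142, -30), (159, 42), (164, -16), (182, -38), (183, -34), (231, 48), (232, 67), (234, -56), (236, 61), (238, -54), (239, -33), (242, 20), (243, 19), (307, -20), (308, -19), (356, -25), (383, 17), (384, 22), (385, 23), (397, -43)]
208 [(277, 25), (287, -27), (288, -89), (289, -25), (351, 60), (364, 49)]
b [(190, -23), (191, -23), (199, 35), (200, 43), (228, -17), (229, -42), (230, -19), (234, -11), (250, 24), (251, 12), (255, 9), (278, -20), (279, -37), (280, -21), (319, 38), (320, 19), (355, 17), (356, -13), (357, -17), (358, 16), (359, 15), (373, -22), (374, -18), (397, 29)]
250 [(257, 37), (258, 28), (283, -60), (365, 26), (380, -30), (388, 55)]
270 [(282, -31), (283, -31), (314, 48), (321, -45), (360, 43), (382, -31)]
```

The triangulated edges match a seated, leaning device: mid row 279 and foot row 250.5, against predictions of 280 and 252 for dz=0, 78°. It stands on its own. Next is the knob at about (0.480, 0.352), q≈2.0. I'll grip it and carry it round the arc.

>>> step_arm --plan '[[[-9,19,0,-0.11,60],[-18,38,0,-0.22,60],[-27,57,0,-0.33,60],[-36,78,0,-0.44,60],[-45,98,0,-0.55,60],[-54,118,0,-0.66,60],[-63,138,0,-0.77,60],[-72,157,0,-0.88,60]]]'

```text
time: 20.73
tool_pos: [0.4804, 0.3554, 0.2195]
ee_rot: [-3.141, -0.002, -3.023]
wrist_force: [0.2, -0.7, -0.5]
width: 0.0564
```

>>> step_arm --plan '[[[0,0,0,-0.1,60],[0,0,-5,-0.12,60],[0,0,-5,-0.12,60],[0,0,-5,-0.12,60]]]'

```text
time: 21.07
tool_pos: [0.4809, 0.3531, 0.2144]
ee_rot: [-3.14, -0.002, -3.137]
wrist_force: [0.4, 0.3, 0.4]
width: 0.0566
```

```bash
python3 - <<'E'
from h import *
o=robot.get_obs(); print(o['tool_pos'],o['ee_rot'])
s=snap('wrist'); save(s,'wc'); hv=cv2.cvtColor(s['frame'],cv2.COLOR_RGB2HSV)
r=(((hv[...,0]<6)|(hv[...,0]>174))&(hv[...,1]>150)&(hv[...,2]>80)).astype(np.uint8)
n,l,st,c=cv2.connectedComponentsWithStats(r)
for i in range(1,n):
    if st[i,4]>150: print(st[i],c[i],onz(s,*c[i],.118),onz(s,*c[i],.108))
E
```

```text
[0.48094572 0.35313997 0.21438827] [-3.14043964e+00 -1.94400194e-03 -3.13730958e+00]
[308 187  27  33 544] [320.60845588 201.58088235] [0.47483141 0.35368534 0.118     ] [0.47735311 0.3537303  0.108     ]
```

>>> step_arm --plan '[[[-2.5,0,-35,0,60],[-2.5,0,-70,0,60],[-2.5,0,-98,0,60],[-2.5,0,-112,0,60],[-2.5,0,-116,0,60],[-2.5,0,-116,0,60]]]'

```text
time: 21.62
tool_pos: [0.4781, 0.3522, 0.0983]
ee_rot: [-3.14, -0.003, -3.14]
wrist_force: [0.7, 0.1, 0.5]
width: 0.0566
```

>>> step_arm --plan '[[[0,0,0,0,10],[0,0,0,0,10],[0,0,0,0,10],[0,0,0,0,10],[0,0,0,0,10],[0,0,0,0,10]]]'

```text
time: 22.12
tool_pos: [0.479, 0.3545, 0.1009]
ee_rot: [3.138, 0.002, -3.139]
wrist_force: [0.0, 3.3, 0.9]
width: 0.0235
```

```bash
python3 - <<'E'
from h import *
o=robot.get_obs(); p=o['tool_pos']; print(p,o['ee_rot'],o['wrist_force'],o['width'])
for piv in((.516,.2945),(.5155,.2952)):
    piv=np.array(piv); d=p[:2]-piv; th=np.arctan2(d[1],d[0]); print(np.hypot(*d),np.degrees(th))
    r=.07; end=np.radians(237.4)
    for k in np.linspace(th,end,13): print((1000*(piv+r*np.array([np.cos(k),np.sin(k)])-p[:2])).round(1).tolist(),end=' ')
    print()
E
```

```text
[0.47900123 0.35450349 0.1009283 ] [ 3.13816354e+00  1.86006018e-03 -3.13903373e+00] [0.02557381 3.3343519  0.91673008] 0.023535529680419675
0.07049346538935966 121.65841255431347
[0.3, -0.4] [-9.2, -7.4] [-17.4, -15.9] [-24.0, -25.6] [-28.9, -36.3] [-31.9, -47.7] [-33.0, -59.4] [-32.1, -71.2] [-29.3, -82.6] [-24.5, -93.4] [-18.1, -103.2] [-10.1, -111.8] [-0.7, -119.0] 
0.06963522812367648 121.61052699947813
[-0.2, 0.3] [-9.7, -6.7] [-17.8, -15.2] [-24.5, -24.9] [-29.4, -35.6] [-32.4, -47.0] [-33.5, -58.7] [-32.6, -70.4] [-29.8, -81.9] [-25.0, -92.7] [-18.6, -102.5] [-10.6, -111.1] [-1.2, -118.3]
```

>>> step_arm --plan '[[[-5,-3,0,0,10],[-9,-7,0,0,10],[-14,-11,0,0,10],[-18,-15,0,0,10],[-21,-20,0,0,10],[-24,-25,0,0,10],[-27,-30,0,0,10],[-29,-35,0,0,10]]]'

```text
time: 22.78
tool_pos: [0.4502, 0.3203, 0.1009]
ee_rot: [3.136, 0.003, -3.138]
wrist_force: [1.7, 6.2, -0.5]
width: 0.0232
```

>>> step_arm --plan '[[[-2,-6,0,0,10],[-3,-12,0,0,10],[-4,-18,0,0,10],[-4,-24,0,0,10],[-4,-30,0,0,10],[-3,-36,0,0,10],[-2,-42,0,0,10],[-1,-47,0,0,10]]]'

```text
time: 23.45
tool_pos: [0.4487, 0.2733, 0.1009]
ee_rot: [3.136, 0.002, -3.138]
wrist_force: [1.0, 7.2, 0.4]
width: 0.0235
```

```bash
python3 - <<'E'
from h import *
o=robot.get_obs(); p=o['tool_pos']; print(p,o['ee_rot'],o['wrist_force'],o['width'])
d=p[:2]-np.array((.5158,.2948)); print(np.hypot(*d),'q',np.radians(237.4)-np.arctan2(d[1],d[0])%(2*np.pi))
E
```

```text
[0.44867008 0.2733195  0.10090249] [ 3.13610936e+00  1.56932207e-03 -3.13837954e+00] [0.9662524  7.19143715 0.36847413] 0.023517743546113388
0.0704828893757502 q 0.6921306088658277
```

>>> step_arm --plan '[[[3,-6,0,0,10],[6,-12,0,0,10],[10,-18,0,0,10],[14,-24,0,0,10],[17,-28,0,0,10],[21,-31,0,0,10],[25,-35,0,0,10],[29,-38,0,0,10]]]'

```text
time: 24.12
tool_pos: [0.4762, 0.2366, 0.1008]
ee_rot: [3.134, -0.002, -3.138]
wrist_force: [-5.6, 9.0, 3.2]
width: 0.0234
```

>>> step_arm --plan '[[[2,-1,0,0,10],[3,-2,0,0,10],[3,-2,0,0,10]]]'

```text
time: 24.37
tool_pos: [0.4778, 0.2356, 0.1008]
ee_rot: [3.132, -0.005, -3.137]
wrist_force: [-7.0, 10.7, 4.2]
width: 0.0232
```

```bash
cat >> h.py <<'E'
def kq():
    o=robot.get_obs(); p=o['tool_pos']; d=p[:2]-np.array((.5158,.2948)); print(p.round(4),o['wrist_force'].round(1),o['width'],'r',np.hypot(*d).round(4),'q',np.radians(237.4)-np.arctan2(d[1],d[0])%(2*np.pi))
E
python3 -c "
from h import *
kq()"
```

```text
[0.4778 0.2356 0.1008] [-7.  10.7  4.2] 0.02323499155401261 r 0.0704 q 0.0018597764560919217
```

>>> step_arm --plan '[[[2,-1.5,0,0,10],[4,-3,0,0,10],[6,-4,0,0,10],[6,-4,0,0,10]]]'

```text
time: 24.7
tool_pos: [0.4784, 0.2354, 0.1006]
ee_rot: [3.126, -0.017, -3.135]
wrist_force: [-20.4, 18.3, 9.3]
width: 0.0233
```

```bash
python3 -c "
from h import *
kq()"
```

```text
[0.4784 0.2354 0.1006] [-20.4  18.3   9.3] 0.023312861654411748 r 0.0702 q -0.00655526887725788
```

Forces rose to 27 N with only 0.6 mm of movement, so the clamp is on its stop (q≈0). I'll relax, let go and lift away.

>>> step_arm --plan '[[[-3,2,0,0,10],[-6,4,0,0,10],[-6,4,0,0,10],[-6,4,0,0,45],[-6,4,0,0,60],[-6,4,0,0,60],[-6,4,0,0,60],[-6,4,0,0,60]]]'

```text
time: 25.37
tool_pos: [0.4805, 0.2305, 0.0996]
ee_rot: [-3.141, -0.0, -3.14]
wrist_force: [0.6, -0.4, 0.3]
width: 0.0528
```

>>> step_arm --plan '[[[0,0,20,0,60],[0,0,45,0,60],[0,0,75,0,60],[0,0,105,0,60],[0,0,120,0,60],[0,0,120,0,60],[0,0,120,0,60]]]'

```text
time: 25.95
tool_pos: [0.481, 0.2309, 0.2203]
ee_rot: [3.141, 0.002, -3.14]
wrist_force: [-0.8, -0.7, -0.3]
width: 0.0562
```

```bash
python3 - <<'E'
from h import *
kq()
s=snap('wrist'); save(s,'wd'); np.save('wdT.npy',s['T']); hv=cv2.cvtColor(s['frame'],cv2.COLOR_RGB2HSV)
r=(((hv[...,0]<6)|(hv[...,0]>174))&(hv[...,1]>150)&(hv[...,2]>80)).astype(np.uint8)
n,l,st,c=cv2.connectedComponentsWithStats(r)
for i in range(1,n):
    if st[i,4]>150:
        p=onz(s,*c[i],.108); d=p[:2]-np.array((.5158,.2948)); print(st[i],p.round(4),np.hypot(*d).round(4),'q',np.radians(237.4)-np.arctan2(d[1],d[0])%(2*np.pi))
# device check by scene view: dark pixels of device above backrest, predicted vs observed
S=np.array([.5987,.2692,0]); a=np.radians(57.4);X=np.array([np.cos(a),np.sin(a),0]);Y=np.array([-X[1],X[0],0])
p=np.radians(78); b=np.array([*(X[:2]*np.cos(p)),np.sin(p)]); nn=np.array([*(-X[:2]*np.sin(p)),np.cos(p)]); o=S-X*.003+[0,0,.029]
pr={L:proj(s,o+nn*.006+b*L/1e3).round(0) for L in(51,100,140)}; print('pred wrist',pr)
f=s['frame'].astype(int)
q=pr[100].astype(int); m=(f.max(2)<60).astype(np.uint8)
n,l,st,c=cv2.connectedComponentsWithStats(m); k=l[q[1],q[0]]; print('dark comp',f[q[1],q[0]],st[k],c[k])
pl=[proj(s,o+nn*.006+b*L/1e3+Y*y/1e3).round(0).tolist() for L in(51,140) for y in(-28,28)];print('pred corners',pl)
E
```

```text
[0.481  0.2309 0.2203] [-0.8 -0.7 -0.3] 0.05622629102344627 r 0.0727 q -0.07050710116855541
[312 184  26  32 544] [0.476  0.2347 0.108 ] 0.0721 q 0.01585191957866794
pred wrist {51: array([356., 303.]), 100: array([371., 336.]), 140: array([386., 371.])}
dark comp [82 88 96] [     0      0    640    400 228199] [318.38650914 184.52968243]
pred corners [[342.0, 322.0], [371.0, 284.0], [367.0, 394.0], [406.0, 347.0]]
```

>>> step_arm --plan '[[[9,-5,0,0.11,60],[18,-9,0,0.22,60],[27,-14,0,0.33,60],[36,-18,0,0.44,60],[45,-23,0,0.55,60],[54,-27,0,0.66,60],[63,-32,0,0.77,60],[71,-36,0,0.88,60]]]'

```text
time: 26.67
tool_pos: [0.5509, 0.1943, 0.2165]
ee_rot: [3.138, -0.005, -2.254]
wrist_force: [-0.0, -1.2, -0.1]
width: 0.0564
```

>>> step_arm --plan '[[[0,0,0,0.1,60],[0,0,0,0.12,60],[0,0,0,0.12,60],[0,0,0,0.12,60]]]'

```text
time: 27.0
tool_pos: [0.5508, 0.195, 0.2183]
ee_rot: [3.14, -0.002, -2.141]
wrist_force: [-0.7, 0.1, 0.5]
width: 0.0561
```

```bash
python3 - <<'E'
from h import *
ft(); s=snap('wrist'); save(s,'we'); B=load('wb'); f=s['frame'].astype(int)
S=np.array([.5987,.2692,0]); a=np.radians(57.4);X=np.array([np.cos(a),np.sin(a),0]);Y=np.array([-X[1],X[0],0])
def hyp(c,dx,dz,ph):
    p=np.radians(ph); b=np.array([*(X[:2]*np.cos(p)),np.sin(p)]); n=np.array([*(-X[:2]*np.sin(p)),np.cos(p)]); o=S+X*dx/1e3+[0,0,.029+dz/1e3]
    return [proj(c,o+n*.006+b*L/1e3).round(1).tolist() for L in(0,51,140)]
print(hyp(s,-3,0,78),hyp(s,-3,9,78),hyp(s,-3,0,84))
for c0 in(296,335,345): 
    b=f[:399,c0:c0+6].mean((1,2)); d=np.diff(b); i=np.argsort(-abs(d))[:18]; print(c0,[(int(k),int(d[k])) for k in sorted(i)])
# pad arm: predicted arm centre line at joint 0
P=S-X*.003-X*.02+Y*.084
print('arm pred',[proj(s,P-Y*t+[0,0,.078]).round(0).tolist() for t in(.02,.05,.084)],[f[tuple(proj(s,P-Y*t+[0,0,.083]).round(0).astype(int)[::-1])].tolist() for t in(.02,.04,.06,.084)])
o=robot.get_obs();print(o['time'],o['wrist_force'])
E
```

```text
F [-0.3  0.7  0.5] M [-0.08 -0.18 -0.04] p [-88.3   0.4 218.3] [ 3.140e+00 -2.000e-03 -2.141e+00]
[[318.6, 253.0], [318.6, 281.1], [318.6, 353.0]] [[318.6, 256.0], [318.6, 285.3], [318.6, 360.8]] [[318.6, 252.7], [318.6, 276.5], [318.6, 338.7]]
296 [(191, -22), (192, -22), (200, 49), (201, 31), (230, -41), (231, -22), (251, 26), (280, -30), (281, -38), (319, 39), (320, 18), (356, 22), (357, -32), (358, -18), (359, 22), (374, -22), (375, -17), (397, 29)]
335 [(7, 32), (32, -19), (191, -19), (200, 49), (201, 19), (208, -23), (223, 27), (248, 41), (249, 54), (253, 51), (254, 51), (263, -46), (264, -106), (280, -33), (281, -31), (319, 40), (359, 21), (397, 27)]
345 [(0, 67), (1, 52), (3, -32), (35, 35), (36, 62), (37, 39), (38, -39), (39, -64), (40, -44), (52, 37), (200, 46), (206, -30), (248, 42), (249, 54), (253, 52), (254, 51), (263, -50), (264, -150)]
arm pred [[380.0, 258.0], [351.0, 258.0], [319.0, 258.0]] [[115, 121, 130], [226, 238, 248], [228, 240, 249], [255, 226, 113]]
27.05 [ 1.03377281 -0.59121187  0.75591016]
```

```bash
python3 -c "
from h import *
print(robot.close_job())"
```

```text
the job is handed in; nothing more can be done
None
```

I stood the device in the shoe, face out and leaning on the backrest, released it, then swung the clamp shut by its red knob. I let go and handed the job in at about 27 s; no verdict was reported.

**How it went:** I gripped the device by its long sides near the top end. Easing the grip let its foot swing down, and I carried it to the shoe. The first lowerings were blocked (up to 39 N at the wrist) because the device leaned too far back. I raised it, corrected the tilt and lowered it again.

**Last checks:**
- **Device:** before clamping, its edges in two wrist views fitted a seated device at about 78° to within about 2–3 pixels. After clamping, the foot and mid edges still matched.
- **Clamp:** at the end the knob force rose to 27 N with only 0.6 mm of movement, so it is on its stop. The last pictures give a joint angle of about 0 to 0.02 rad, with the arm straight across the front and its tip at the expected place.
- **Robot:** clear of everything, wrist force about 1 N (noise level).

**Unresolved or not checked:**
- **Foot height:** during lowering, the foot met resistance 8–10 mm higher than my in-hand measurement put the floor. The views after release matched it standing on the floor.
- **Pad force:** I could not measure it directly. I infer it from the clamp being at its stop and the device being in place.
- **Bystanders:** I did not check the bottle, tape and brush again; I noticed no contact with them.

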